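# Lock the feed doser's rotor shaft in its drive hub with the hexagon key

### The arm

A 6-joint arm with a two-finger parallel gripper is mounted at the origin on a cart in front of the work surface, level with it; the furniture and walls round the work are solid. World frame = base frame: x ahead of the robot, y to its left, z up, the work surface at z = 0. Lengths are in m, angles in rad, forces in N, time in s.
With the tool pointing down it reaches from about 0.325 to 0.9 m from the base axis. Payload 6.1 kg.
Tool frame: the origin (TCP) lies at the very end of the fingers, on their centre line; the grasp point (between the pads) lies 19 mm behind it; z points along the fingers, y is the line along which they close (so a half turn about z gives the same grasp; the last joint's range is limited). The gripper opens to 87 mm and grips with 3 to 60 N. Pads are 19 mm wide; open, the fingers measure 117 mm over their backs; the gripper's body (75 mm by 190 mm) begins 51 mm behind the grasp point.
Start: joints at [-1.246, 0.22, 1.526, -0, 1.395, -0.126], TCP at [0.272, -0.563, 0.201] pointing down, gripper open.
Joint ranges: [-2.98, 2.98], [-0.91, 2.08], [0.09, 2.57], [-1.24, 4.39], [0.2, 2.65], [-2.68, 2.68]. Speed limits (rad/s): [2.57, 2.57, 3.01, 3.14, 3.14, 3.14].

### API

Orientations are given as a rotation vector (axis times angle).
In Python, from cell import bot gives the robot as it stands.
- The arm moves only by the tool carry_out, never from a script. Its argument "deltas" is a list of rows, each an object with "turn": the turn, a rotation vector about the tool's x, y, z in degrees, a list of three; "slide": the shift along the tool's x, y, z in mm, a list of three; "hand": the opening, from -1 (shut) to 1 (fully open). A call has exactly 8 rows; each row shifts and turns the commanded pose from where the row before left it, along the tool's axes as they then stand; what a row does not reach is not made up. A row lasts 1/12 s, in which the tool goes at most 41.7 mm and 7.16 degrees, less where a joint would pass 70% of its speed; a pose out of reach is approached as far as the arm can. A call with a gripper value outside its range is refused whole. The fingers move at their own pace and stop on an object; "grip_force" is the grip in N (left out, the last holds). Time passes only in rows, so rows that do not move let the fingers close, or fill a call up. It gives the time, the measured TCP pose, the force, the opening and the grip force at its end, in the units of the state.
- bot.observe(): the state, without advancing time (a new reading comes with each control period).
- bot.get_image(name): name is "scene" or "top" or "wrist"; returns a dict with "color" (420x560x3 uint8, red, green, blue), "range_z" (420x560 float32, m along the optical axis (not along the pixel's ray), 0 where there is no reading), "fx", "fy", "cx", "cy" (pixels), "view" (4x4, takes a point from world to camera coordinates). Camera axes: x right, y up, looking along -z (the intrinsics and any distortion apply to the point x, -y, -z); pixel columns grow to the right and rows downward; lengths in m; the calibration is good to about 2 mm. A picture is of the moment at which its call begins.
- bot.close_job(): hands the job in; it is judged then, once.
Trained networks look in the newest picture that a camera, given by its name, has taken for a name from the list of things; names that differ only in an ending like _2 or _b are one class to them, and where a whole thing is asked for, a point or a joint stands for the part that bears it (a point fixed in the world has none). Each returns a list of dicts, best first, with "score" (0 to 1); they miss things now and then, are a little off and sometimes report something else, mostly with a low value. They report only what shows in the picture. A call takes as long as a camera call.
- bot.find_in(camera, target): "bbox" ([left, top, right, bottom] in pixels, round what is visible of it).
- bot.regions_of(camera, target): "mask" (420x560 bool, what is visible of it) and "bbox" ([left, top, right, bottom] in pixels, round what is visible of it).
- bot.tip_of(camera, target): "location" ([column, row] in pixels: a listed point, or the origin of a listed thing).
The state is a dict: "clock": time; "joint_positions": joint angles; "joint_vel": joint speeds; "joint_torque": joint torques, N m; "tcp_pos": TCP position; "orientation": TCP orientation; "wrist_force": force on the tool from outside, world axes, zero at the start; "moment": the same for the moment, N m; "width": opening from 0.0 (shut) to 1.0 (fully open); "gripper_force": force on a finger pad.
Only numpy, scipy, OpenCV 4.12 (cv2) and the standard library are available. Lean on these libraries where they do the work, as an engineer would, in place of code of your own. Each camera call takes 0.05 s, during which the arm holds its last target. There are 200 camera calls.

### The job

The rotor of the feed doser has been washed and its shaft pushed back into the drive hub: turn the shaft by its red-handled crank until the flat on it faces the grub screw in the hub, and let go. Then take the T-handle hexagon key that fits the screw, stand it in the white guide bush over the screw and let go of it, take it again by its T bar, feel for the socket and tighten the screw fully home on the flat. Leave the key standing in the screw, and do not shove the doser or disturb the jar, the pot and the torch.

Things in the scene. Friction and masses are not known exactly. Their poses are not given: they have to be found in the camera images.
- doser: Feed doser loose on the table, about 7.6 kg. Origin: centre of the underside of its base plate (150 x 262 x 12 mm); z up, y along the rotor shaft, x away from the robot. Shaft axis 85 mm above the origin. Along y: grey gear case +71 to +125 mm (114 mm high, black motor behind it to x +120), hub +20 to +62, white bearing plates at -14 and -112 (133 mm high), green rotor between them, crank at -141
- hub_centre (a point): Point on the shaft axis inside the aluminium drive hub (46 mm round), 41 mm to +y of the doser's origin; the gear holds the hub still. From here the screw's axis rises through the hub's boss, leaning 30 degrees from upright toward the robot: along (-0.5, 0, 0.866) in the doser's frame. Its z axis is that axis
- bush_mouth (a point): Centre of the mouth of the white guide bush on the hub's boss, on the screw's axis, 64 mm from hub_centre; z outward along that axis, y as the doser. The bush is 30 mm wide outside; its bore is a funnel 22 mm wide at the mouth, narrowing in 6 mm to a straight 14.6 mm bore down to the screw, whose top starts 27.2 to 27.7 mm below the mouth. A key let go in it leans a few degrees
- screw_top (a point): Centre of the grub screw's top, on its axis. Hexagon socket, 12.7 mm across flats, 10 mm deep, at an unknown angle: the key drops in near six angles (9 degrees), else rests on top. Clockwise drives it in, 6 mm a turn, at up to 0.2 N m; after 2.2 to 2.8 rad it stops hard, its top 29.9 mm below the mouth. Over the round of the shaft it stiffens from about 1 rad on and springs back
- shaft (a joint): Turn of the shaft (24 mm round, one flat 1.8 mm deep along it, seen as a bright strip), rad: 0 when the flat faces the screw, -2.7 to -0.8 at the start; growing as its top moves toward the robot. Friction (0.06 N m) holds it. The crank arm points 60 degrees plus this angle from upright, counted toward the robot: at 0 it leans 60 degrees to the robot, at -1.05 it stands up, at -2.6 it lies level away
- crank_handle (a point): Middle of the red crank handle, 170 mm to -y of the doser's origin, 40 mm from the shaft axis. Round grip, 19 mm thick, 42 mm long, pointing to -y; it spins freely on its pin, so fingers pinching it from above, closing along the doser's x, can lead it round its arc without turning the hand
- key_large: T-handle hexagon key, blue handle, 12 mm across flats, about 0.14 kg, lying on the table. Origin: centre of its black sleeve, 22 mm round, 40 mm long, 11 mm above the table; x along the shank to the tip, 70 mm ahead; the T bar lies along y, its centre 62 mm behind the origin, 80 mm long, 22 mm thick (z), 24 mm along the shank. Balances 5 mm behind the origin
- key_large_tip (a point): End of the large key's shank, on its axis (axes as the key)
- key_small: T-handle hexagon key, orange handle, 8 mm across flats: too thin, it spins idle in this screw. Made like the large one: sleeve 18 mm round, tip 70 mm ahead along x, T bar 64 mm long. The two keys change places between runs
- jar: White jar with green screw lid, 64 mm across, 90 mm high, standing left in front of the doser; origin at its underside. Leave it
- pot: Small white lidded pot, 62 mm across, 53 mm high, behind the doser; origin at its underside. Leave it
- torch: Black torch, 112 mm long, lying on the right; origin under its middle. Leave it

How it is judged:
On the way, in this order (a step that is already met when the one before it is completed fails the run):
1. the shaft has been cranked until its flat faces the screw (value of joint shaft between -0.15 and 0.15 rad), for 0.2 s.
2. the large key stands in the guide bush, let go (z of key_large_tip in the frame of bush_mouth below -0.018 m and distance between key_large_tip and bush_mouth below 0.05 m and angle between the x axis of key_large_tip and the z axis of bush_mouth, either way round below 0.25 rad and contact force between the fingers and key_large below 0.2 N), for 0.2 s.
3. the screw has been turned home (z of screw_top in the frame of bush_mouth below -0.0295 m), for 0.1 s.
At the end, for the whole second after the job is handed in: the flat faces the screw (shaft within 0.15 rad of 0), the screw is home on it (its top at least 29.5 mm below the bush mouth; the stop is at 29.9 mm), and the large key stands in the screw's socket (tip at least 33 mm below the bush mouth), let go and at rest (all of step 1 and z of screw_top in the frame of bush_mouth below -0.0295 m and z of key_large_tip in the frame of bush_mouth below -0.033 m and distance between key_large_tip and bush_mouth below 0.05 m and linear speed of key_large below 0.02 m/s and velocity of joint shaft below 0.05 rad/s); the robot touches nothing.
It fails at once if the jar, the pot or the torch is shifted by more than 40 mm (distance of any of jar, pot, torch from where it was at the start of the episode above 0.04 m).
It fails at once if the doser is shoved by more than 20 mm (distance of doser from where it was at the start of the episode above 0.02 m).
It also fails if it takes over 70 s, if anything falls off the work surface, if the arm or the gripper's body presses on something with over 40 N, if the wrist force passes 120 N, or if a joint passes its speed limit or range.

## Working session

There is one attempt and no reset: what is moved stays moved. The work goes in short steps, Python scripts to look and compute and a tool call to move; the robot and the scene stay as the last step left them, time stands still between calls to the robot, and variables do not carry over. Pictures are saved under pics/ and viewed, at most 10 in all, crops included, and the job is handed in when it is done.

Besides the shell and the picture viewer there is one more tool, called by a JSON object that holds its "method" and its "body", one argument or row to a line. carry_out: Moves the arm, as the interface text tells. Its arguments: {"type":"object","properties":{"deltas":{"type":"array"},"grip_force":{"type":"number"}},"required":["deltas"]}

```bash
ls; mkdir -p pics; cat > h.py <<'E'
import numpy as np, cv2
from scipy.spatial.transform import Rotation as R
from cell import bot
def pt(im,c,r,w=2):
    c=int(round(c));r=int(round(r))
    d=im["range_z"][max(r-w,0):r+w+1,max(c-w,0):c+w+1];d=d[d>0]
    return unp(im,c,r,np.median(d)) if len(d) else None
def unp(im,c,r,d):
    p=np.array([(c-im["cx"])/im["fx"]*d,-(r-im["cy"])/im["fy"]*d,-d,1])
    return (np.linalg.inv(im["view"])@p)[:3]
def ray(im,c,r):
    o=np.linalg.inv(im["view"])[:3,3];p=unp(im,c,r,1.)-o
    return o,p/np.linalg.norm(p)
def plane(im,c,r,z):
    o,d=ray(im,c,r);return o+d*(z-o[2])/d[2]
def save(im,n):
    cv2.imwrite("pics/"+n,im["color"][:,:,::-1])
def proj(im,p):
    q=im["view"]@np.append(p,1);return im["cx"]+im["fx"]*q[0]/-q[2], im["cy"]+im["fy"]*(-q[1])/-q[2]
E
python3 - <<'E'
from h import *
np.set_printoptions(precision=4,suppress=True)
for n in ("top","scene"):
    im=bot.get_image(n);save(im,n+"1.png")
    print(n,np.linalg.inv(im["view"])[:3,3],im["fx"])
    for t in "doser hub_centre bush_mouth crank_handle key_large key_large_tip key_small jar pot torch shaft".split():
        for d in bot.tip_of(n,t)[:2]:
            c,r=d["location"];print(t,round(d["score"],2),np.round([c,r],1),pt(im,c,r))
s=bot.observe();print(s)
E
```

```text
pics
top [ 0.4213 -0.0863  1.1993] 392.1024266298245
doser 0.72 [250.  229.5] [ 0.5568 -0.0015  0.0998]
hub_centre 0.77 [229.7 223.4] [0.5765 0.0538 0.1081]
bush_mouth 0.92 [231.6 232.5] [0.5475 0.0445 0.1375]
crank_handle 0.61 [306.5 229.8] [ 0.566  -0.166   0.0025]
key_large 0.87 [336.3 267.7] [ 0.4484 -0.2515  0.0185]
key_large_tip 0.88 [338.5 239.5] [ 0.5338 -0.2635  0.0003]
key_small 0.88 [377.9 271.3] [ 0.4375 -0.3777  0.0145]
jar 0.59 [178.3 263.1] [0.4684 0.2014 0.0886]
pot 0.64 [277.7 161.4] [ 0.7723 -0.0833  0.0511]
torch 0.73 [365.5 220.3] [ 0.5912 -0.3479  0.0224]
torch 0.55 [251.1 230. ] [ 0.5564 -0.0046  0.103 ]Traceback (most recent call last):
  File "<stdin>", line 7, in <module>
ValueError: it knows: bush_mouth, crank_handle, doser, hub_centre, jar, key_large, key_large_tip, key_small, pot, screw_top, torch
```

```bash
python3 - <<'E'
from h import *
np.set_printoptions(precision=4,suppress=True)
for n in ("scene","wrist"):
    im=bot.get_image(n);save(im,n+"1.png")
    print(n,np.linalg.inv(im["view"])[:3,3],im["fx"])
    for t in "doser hub_centre bush_mouth crank_handle key_large key_large_tip key_small".split():
        for d in bot.tip_of(n,t)[:2]:
            c,r=d["location"];print(t,round(d["score"],2),np.round([c,r],1),pt(im,c,r))
s=bot.observe();print(s)
a=cv2.imread("pics/top1.png")[120:330,140:420];a=cv2.resize(a,None,fx=2.8,fy=2.8,interpolation=cv2.INTER_CUBIC)
cv2.imwrite("pics/topc.png",a)
E
```

```text
scene [ 0.0803 -1.1563  1.1877] 546.1877730570567
doser 0.66 [242.2 223.9] [ 0.3233 -0.5806  0.5937]
hub_centre 0.62 [236.8 191.4] [0.5709 0.0326 0.1059]
bush_mouth 0.95 [224.8 179.7] [0.5469 0.066  0.1342]
crank_handle 0.95 [264.1 227.4] [ 0.5637 -0.1677  0.1276]
crank_handle 0.46 [260.5 326.7] [ 0.4399 -0.3901  0.0142]
key_large 0.74 [242.4 293.9] [ 0.4449 -0.2683  0.0113]
key_large_tip 0.68 [266.5 279.8] [ 0.5312 -0.2429 -0.0025]
key_small 0.66 [262.  328.9] [ 0.4445 -0.3924  0.0055]
wrist [ 0.3351 -0.5329  0.3853] 358.13627511142545
{'clock': 1.35, 'joint_positions': array([-1.2461,  0.2204,  1.5265,  0.    ,  1.3947, -0.1261]), 'joint_vel': array([-0.    ,  0.0006,  0.001 , -0.0006,  0.0007,  0.0018]), 'joint_torque': array([  0.002 , -49.4555, -38.7704,   0.0703,   0.047 ,  -0.    ]), 'tcp_pos': array([ 0.2723, -0.5626,  0.2005]), 'orientation': array([-3.0621, -0.7021, -0.    ]), 'wrist_force': array([-0.1868, -0.4065,  0.84  ]), 'moment': array([0.0502, 0.0317, 0.0249]), 'gripper_force': 0.0, 'width': 0.9975253709602693}
```

View pics/topc.png

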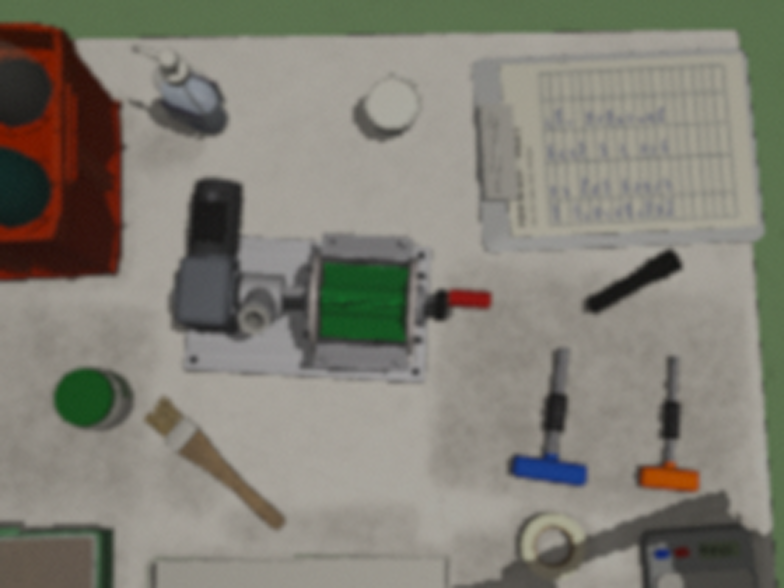

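View pics/scene1.png

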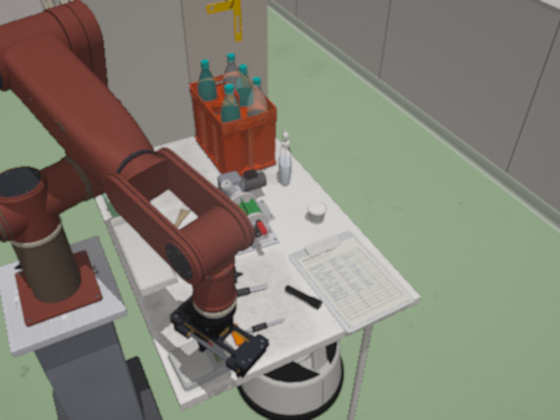

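The top view shows the doser at the centre with its red crank handle at about pixel (307,227). The blue key is at (336,268) and the orange one at (378,271), both with tips pointing away from the robot. In the scene view the arm hides part of the work.

I'll move over the crank first and use the wrist camera there.

```bash
cat >> h.py <<'E'
def rows(p,Rt,n,p0=None,R0=None):
    "print n rows from the present (or given) pose to the target pose"
    s=bot.observe()
    p0=s["tcp_pos"] if p0 is None else p0
    R0=R.from_rotvec(s["orientation"]) if R0 is None else R0
    w=(R0.inv()*Rt).as_rotvec(); pr,Rp=np.array(p0),R0
    print("tot mm",np.round((np.array(p)-p0)*1e3,1),"deg",np.round(np.degrees(w),1))
    for i in range(1,n+1):
        q=p0+(np.array(p)-p0)*i/n; Q=R0*R.from_rotvec(w*i/n)
        print("turn",np.round(np.degrees((Rp.inv()*Q).as_rotvec()),1).tolist(),"slide",np.round(Rp.inv().apply(q-pr)*1e3,1).tolist()); pr,Rp=q,Q
def frame(z,y):
    "rotation with given tool z and approximate tool y"
    z=np.array(z,float);z/=np.linalg.norm(z);x=np.cross(y,z);x/=np.linalg.norm(x)
    return R.from_matrix(np.c_[x,np.cross(z,x),z])
E
python3 - <<'E'
from h import *
rows([0.50,-0.17,0.30],frame([0,0,-1],[1,0,0]),16)
E
```

```text
tot mm [227.7 392.6  99.5] deg [ -0.   -0.  -64.2]
turn [-0.0, -0.0, -4.0] slide [23.5, -15.9, -6.2]
turn [-0.0, -0.0, -4.0] slide [24.6, -14.2, -6.2]
turn [-0.0, -0.0, -4.0] slide [25.5, -12.4, -6.2]
turn [-0.0, -0.0, -4.0] slide [26.3, -10.6, -6.2]
turn [-0.0, -0.0, -4.0] slide [27.0, -8.8, -6.2]
turn [-0.0, -0.0, -4.0] slide [27.5, -6.9, -6.2]
turn [-0.0, -0.0, -4.0] slide [27.9, -4.9, -6.2]
turn [-0.0, -0.0, -4.0] slide [28.2, -3.0, -6.2]
turn [-0.0, -0.0, -4.0] slide [28.3, -1.0, -6.2]
turn [-0.0, -0.0, -4.0] slide [28.3, 1.0, -6.2]
turn [-0.0, -0.0, -4.0] slide [28.2, 3.0, -6.2]
turn [-0.0, -0.0, -4.0] slide [27.9, 5.0, -6.2]
turn [-0.0, -0.0, -4.0] slide [27.5, 6.9, -6.2]
turn [-0.0, -0.0, -4.0] slide [27.0, 8.8, -6.2]
turn [-0.0, -0.0, -4.0] slide [26.3, 10.7, -6.2]
turn [-0.0, -0.0, -4.0] slide [25.5, 12.5, -6.2]
```

{"method": "carry_out", "body": {
  "deltas": [
    {"turn": [0,0,-4],"slide": [23.5,-16,-6],"hand": 1},
    {"turn": [0,0,-4],"slide": [24.5,-14,-6],"hand": 1},
    {"turn": [0,0,-4],"slide": [25.5,-12.5,-6],"hand": 1},
    {"turn": [0,0,-4],"slide": [26.5,-10.5,-6],"hand": 1},
    {"turn": [0,0,-4],"slide": [27,-9,-6],"hand": 1},
    {"turn": [0,0,-4],"slide": [27.5,-7,-6],"hand": 1},
    {"turn": [0,0,-4],"slide": [28,-5,-6],"hand": 1},
    {"turn": [0,0,-4],"slide": [28,-3,-6],"hand": 1}
  ]
}}

```text
clock: 2.02
tcp_pos: [0.3866, -0.3649, 0.249]
orientation: [2.747, 1.523, 0.0]
wrist_force: [1.0, -0.4, 1.1]
width: 0.997
gripper_force: 0.0
```

{"method": "carry_out", "body": {
  "deltas": [
    {"turn": [0,0,-4],"slide": [28,-1,-6],"hand": 1},
    {"turn": [0,0,-4],"slide": [28,1,-6],"hand": 1},
    {"turn": [0,0,-4],"slide": [28,3,-6],"hand": 1},
    {"turn": [0,0,-4],"slide": [28,5,-6],"hand": 1},
    {"turn": [0,0,-4],"slide": [27.5,7,-6],"hand": 1},
    {"turn": [0,0,-4],"slide": [27,9,-6],"hand": 1},
    {"turn": [0,0,-4],"slide": [26.5,10.5,-6],"hand": 1},
    {"turn": [0,0,-4],"slide": [25.5,12.5,-6],"hand": 1}
  ]
}}

```text
clock: 2.68
tcp_pos: [0.5007, -0.1693, 0.2971]
orientation: [2.221, 2.222, 0.0]
wrist_force: [0.7, 0.2, 0.6]
width: 0.999
gripper_force: 0.0
```

```bash
python3 - <<'E'
from h import *
np.set_printoptions(precision=4,suppress=True)
s=bot.observe();print(s["clock"],s["tcp_pos"],s["orientation"],s["joint_positions"])
im=bot.get_image("wrist");cv2.imwrite("pics/w2.png",cv2.resize(im["color"][:,:,::-1],None,fx=1.42,fy=1.42,interpolation=cv2.INTER_CUBIC))
np.savez("w2.npz",**{k:im[k] for k in im})
print(np.linalg.inv(im["view"]))
for t in "doser hub_centre bush_mouth crank_handle key_large key_large_tip key_small".split():
  for d in bot.tip_of("wrist",t)[:2]:
    c,r=d["location"];print(t,round(d["score"],2),np.round([c,r],1),pt(im,c,r))
m=bot.regions_of("wrist","crank_handle")
for d in m[:2]: print(d["score"],d["bbox"],d["mask"].sum())
E
```

```text
2.6833 [ 0.5007 -0.1693  0.2971] [2.2206 2.2216 0.0003] [-0.4753 -0.0594  1.6445  0.      1.556  -0.4758]
[[ 1.      0.0008 -0.0006  0.5012]
 [-0.0006  0.967   0.2548 -0.1005]
 [ 0.0008 -0.2548  0.967   0.4818]
 [ 0.      0.      0.      1.    ]]
doser 0.86 [338.6  29.3] [ 0.5557 -0.0182  0.0974]
crank_handle 0.76 [342.4 180.1] [ 0.5591 -0.1617  0.1318]
key_large 0.9 [248.7 231.8] [ 0.4544 -0.2528  0.019 ]
key_large_tip 0.74 [299.4 241. ] [ 0.5232 -0.2719  0.0018]
key_small 0.87 [242.2 312.2] [ 0.4406 -0.377   0.0142]
0.72 [303.0, 0.1, 389.1, 203.1] 8700
```

View pics/w2.png

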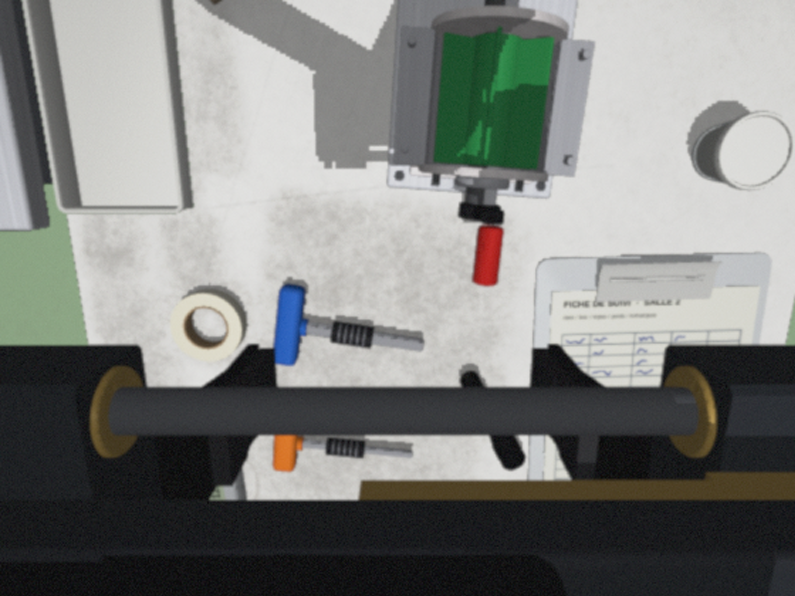

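The wrist view shows the red handle at about (490,255), the blue key's bar at (289,325) and its tip at (422,343). Next I'll measure the doser's pose, the handle and the key from the depth images.

```bash
cat >> h.py <<'E'
def cloud(im):
    r,c=np.indices(im["range_z"].shape);d=im["range_z"].astype(float)
    p=np.stack([(c-im["cx"])/im["fx"]*d,-(r-im["cy"])/im["fy"]*d,-d,np.ones_like(d)],-1)
    P=(p@np.linalg.inv(im["view"]).T)[...,:3];P[d<=0]=np.nan;return P
def hue(im,lo,hi,s=120,v=40):
    H=cv2.cvtColor(np.ascontiguousarray(im["color"]),cv2.COLOR_RGB2HSV)
    h=H[...,0];return ((h>=lo)&(h<=hi) if lo<=hi else (h>=lo)|(h<=hi))&(H[...,1]>s)&(H[...,2]>v)
E
python3 - <<'E'
from h import *
np.set_printoptions(precision=4,suppress=True)
w=dict(np.load("w2.npz"));t=bot.get_image("top")
for n,im in(("w",w),("t",t)):
    P=cloud(im);x,y,z=P[...,0],P[...,1],P[...,2]
    red=hue(im,170,6)&(abs(x-.56)<.06)&(abs(y+.17)<.06)&(z>.06)
    q=P[red];print(n,"red",len(q),q.min(0),q.max(0),np.median(q,0))
    # rows along y
    for yy in np.arange(q[:,1].min(),q[:,1].max(),.012):
        b=q[abs(q[:,1]-yy)<.006]
        if len(b): print("  y",yy,"x",b[:,0].min(),b[:,0].max(),"ztop",np.percentile(b[:,2],95))
    # bearing plates tops, base plate
    near=(abs(x-.56)<.15)&(abs(y)<.2)
    for lo,hi,l in((.124,.145,"plates"),(.007,.018,"base"),(.06,.123,"mid")):
        q=P[near&(z>lo)&(z<hi)]
        if len(q)<10: continue
        mr=cv2.minAreaRect((q[:,:2]*1000).astype(np.float32));print(l,len(q),mr,np.median(q[:,2]))
    bl=hue(im,105,130,120)&(abs(x-.42)<.1)&(abs(y+.26)<.08)
    q=P[bl];mr=cv2.minAreaRect((q[:,:2]*1000).astype(np.float32));print("blue",len(q),mr,np.median(q,0))
    k=(x>.40)&(x<.56)&(y>-.31)&(y<-.20)&(z>.004)&(z<.04)&~bl
    q=P[k];
    if len(q)>10:
        v=cv2.fitLine((q[:,:2]*1000).astype(np.float32),cv2.DIST_HUBER,0,.01,.01).ravel();print("shank",len(q),v,q.min(0),q.max(0),np.degrees(np.arctan2(v[1],v[0])))
E
```

```text
w red 666 [ 0.552  -0.1821  0.1234] [ 0.57   -0.1415  0.1346] [ 0.5602 -0.1611  0.1315]
  y -0.18212729899344243 x 0.5521500326815625 0.5673363807964855 ztop 0.13357304734534672
  y -0.17012729899344242 x 0.5519871188010518 0.5688597074045464 ztop 0.13342185407698748
  y -0.1581272989934424 x 0.552723219789809 0.5692210355978071 ztop 0.13362985628905624
  y -0.1461272989934424 x 0.5540676115966545 0.5700137299861014 ztop 0.13313477813348898
plates 2089 ((562.8681640625, -94.24776458740234), (178.86892700195312, 54.57419967651367), 85.49267578125) 0.12962974858240855
base 2647 ((598.2952270507812, -83.83151245117188), (232.07130432128906, 223.53199768066406), 89.92838287353516) 0.010491779814671753
mid 14487 ((565.1257934570312, -65.61399841308594), (153.76022338867188, 138.24742126464844), 85.93759155273438) 0.09566473651524487
blue 953 ((394.6087951660156, -248.9394073486328), (76.88658905029297, 27.304603576660156), 80.85684967041016) [ 0.3935 -0.2463  0.022 ]
shank 1026 [   0.9834   -0.1814  462.5128 -258.9557] [ 0.4001 -0.3085  0.0041] [ 0.5596 -0.2114  0.0238] -10.450319
t red 1
[... 792 characters left out ...]
 -0.13391461714814806 x 0.5000732943815743 0.5591460369822847 ztop 0.7067941660129908
  y -0.12191461714814805 x 0.5001631438377592 0.5426061616678046 ztop 0.7078055908841452
plates 213 ((568.6277465820312, -44.04429626464844), (55.501487731933594, 220.02249145507812), 7.139419078826904) 0.1306376094584043
base 1310 ((556.391357421875, 38.34104919433594), (259.1844482421875, 356.10919189453125), 12.014918327331543) 0.0099761472271509
mid 2885 ((541.3648681640625, 39.532470703125), (266.5818176269531, 264.3760681152344), 70.37482452392578) 0.09705957915087238
blue 84 ((394.3320617675781, -218.33763122558594), (77.99042510986328, 16.15151023864746), 79.95061492919922) [ 0.3916 -0.2336  0.0216]
```

```bash
python3 - <<'E'
from h import *
np.set_printoptions(precision=4,suppress=True)
w=dict(np.load("w2.npz"));P=cloud(w);x,y,z=P[...,0],P[...,1],P[...,2]
near=(abs(x-.56)<.12)&(y>-.15)&(y<.0)
g=hue(w,40,85,100)&near&(z>.05)
for yy in np.arange(-.115,-.0,.008):
    o=[]
    for m in (near&(z>.125)&(z<.14),near&(z>.008)&(z<.016),g,near&(z>.03)&(z<.06)):
        q=x[m&(abs(y-yy)<.004)];o.append((len(q),round(q.min(),4),round(q.max(),4),round((q.min()+q.max())/2,4)) if len(q)>3 else None)
    print(round(yy,3),*o)
E
```

```text
-0.115 None (320, np.float64(0.4865), np.float64(0.6358), np.float64(0.5611)) None (10, np.float64(0.5249), np.float64(0.5987), np.float64(0.5618))
-0.107 (297, np.float64(0.5365), np.float64(0.5868), np.float64(0.5617)) (138, np.float64(0.4879), np.float64(0.6351), np.float64(0.5615)) None (28, np.float64(0.5145), np.float64(0.5991), np.float64(0.5568))
-0.099 (26, np.float64(0.5384), np.float64(0.5575), np.float64(0.548)) (69, np.float64(0.4879), np.float64(0.5121), np.float64(0.5)) (396, np.float64(0.5244), np.float64(0.5963), np.float64(0.5604)) (48, np.float64(0.5247), np.float64(0.5885), np.float64(0.5566))
-0.091 (22, np.float64(0.5554), np.float64(0.559), np.float64(0.5572)) (23, np.float64(0.488), np.float64(0.4919), np.float64(0.4899)) (598, np.float64(0.5243), np.float64(0.5967), np.float64(0.5605)) None
-0.083 (22, np.float64(0.556), np.float64(0.5596), np.float64(0.5578)) (20, np.float64(0.4894), np.float64(0.4932), np.float64(0.4913)) (612, np.float64(0.5251), np.float64(0.5973), np.float64(0.5612)) None
-0.075 (22, np.float64(0.5563), np.float64(0.5602), np.float64(0.5
[... 1242 characters left out ...]
)) (24, np.float64(0.4934), np.float64(0.4971), np.float64(0.4953)) (679, np.float64(0.5291), np.float64(0.602), np.float64(0.5655)) None
-0.019 (17, np.float64(0.5606), np.float64(0.5641), np.float64(0.5624)) (24, np.float64(0.4935), np.float64(0.4972), np.float64(0.4953)) (624, np.float64(0.5291), np.float64(0.6119), np.float64(0.5705)) None
-0.011 (345, np.float64(0.544), np.float64(0.5927), np.float64(0.5683)) (25, np.float64(0.4935), np.float64(0.4984), np.float64(0.4959)) (63, np.float64(0.5299), np.float64(0.5787), np.float64(0.5543)) None
-0.003 (102, np.float64(0.5439), np.float64(0.5863), np.float64(0.5651)) (21, np.float64(0.4948), np.float64(0.4984), np.float64(0.4966)) None None
```

```bash
python3 - <<'E'
from h import *
dx=np.array([.9976,-.07,0])
F=frame([0,0,-1],dx)
rows([.5602,-.166,.1055],F,8)
# arc
a0,a1=np.radians(-5.3),np.radians(60)
f=lambda a:40*np.array([-np.sin(a),np.cos(a)])  # doser x, z
n=12
for i in range(n):
    d=f(a0+(a1-a0)*(i+1)/n)-f(a0+(a1-a0)*i/n)
    print(np.round([d[0],-d[1]],1))
E
```

```text
tot mm [  60.6    5.5 -190.8] deg [-0.  -0.   3.7]
turn [-0.0, -0.0, 0.5] slide [0.7, 7.6, 23.8]
turn [-0.0, -0.0, 0.5] slide [0.8, 7.6, 23.8]
turn [-0.0, -0.0, 0.5] slide [0.8, 7.6, 23.8]
turn [-0.0, -0.0, 0.5] slide [0.9, 7.6, 23.8]
turn [-0.0, -0.0, 0.5] slide [1.0, 7.5, 23.8]
turn [-0.0, -0.0, 0.5] slide [1.0, 7.5, 23.8]
turn [-0.0, -0.0, 0.5] slide [1.1, 7.5, 23.8]
turn [-0.0, -0.0, 0.5] slide [1.2, 7.5, 23.8]
[-3.8 -0.2]
[-3.8  0.2]
[-3.8  0.5]
[-3.7  0.9]
[-3.6  1.2]
[-3.5  1.6]
[-3.3  1.9]
[-3.1  2.2]
[-2.9  2.5]
[-2.6  2.7]
[-2.3  3. ]
[-2.1  3.2]
```

{"method": "carry_out", "body": {
  "deltas": [
    {"turn": [0,0,0.5],"slide": [0.8,12,24],"hand": 1},
    {"turn": [0,0,0.5],"slide": [0.8,12,24],"hand": 1},
    {"turn": [0,0,0.5],"slide": [0.9,12,24],"hand": 1},
    {"turn": [0,0,0.5],"slide": [0.9,12,24],"hand": 1},
    {"turn": [0,0,0.5],"slide": [1,12.4,24],"hand": 1},
    {"turn": [0,0,0.5],"slide": [1,0,24],"hand": 1},
    {"turn": [0,0,0.5],"slide": [1,0,24],"hand": 1},
    {"turn": [0,0,0.2],"slide": [1,0,23],"hand": 1}
  ]
}}

```text
clock: 3.85
tcp_pos: [0.5604, -0.165, 0.1039]
orientation: [-2.297, -2.143, 0.001]
wrist_force: [0.0, -1.0, 0.7]
width: 1.0
gripper_force: 0.0
```

{"method": "carry_out", "body": {
  "deltas": [
    {"turn": [0,0,0],"slide": [0,0,0],"hand": 1},
    {"turn": [0,0,0],"slide": [0,0,0],"hand": -1},
    {"turn": [0,0,0],"slide": [0,0,0],"hand": -1},
    {"turn": [0,0,0],"slide": [0,0,0],"hand": -1},
    {"turn": [0,0,0],"slide": [0,0,0],"hand": -1},
    {"turn": [0,0,0],"slide": [0,0,0],"hand": -1},
    {"turn": [0,0,0],"slide": [0,0,0],"hand": -1},
    {"turn": [0,0,0],"slide": [0,0,0],"hand": -1}
  ],
  "grip_force": 15
}}

```text
clock: 4.52
tcp_pos: [0.5611, -0.1646, 0.1062]
orientation: [2.295, 2.145, 0.001]
wrist_force: [-0.1, -0.1, 0.7]
width: 0.556
gripper_force: 0.0
```

{"method": "carry_out", "body": {
  "deltas": [
    {"turn": [0,0,0],"slide": [0,0,0],"hand": -1},
    {"turn": [0,0,0],"slide": [0,0,0],"hand": -1},
    {"turn": [0,0,0],"slide": [0,0,0],"hand": -1},
    {"turn": [0,0,0],"slide": [0,0,0],"hand": -1},
    {"turn": [0,0,0],"slide": [0,0,0],"hand": -1},
    {"turn": [0,0,0],"slide": [0,0,0],"hand": -1},
    {"turn": [0,0,0],"slide": [0,0,0],"hand": -1},
    {"turn": [0,0,0],"slide": [0,0,0],"hand": -1}
  ]
}}

```text
clock: 5.18
tcp_pos: [0.5607, -0.1644, 0.1054]
orientation: [-2.295, -2.145, 0.0]
wrist_force: [-0.6, -0.6, -0.8]
width: 0.172
gripper_force: 13.0
```

{"method": "carry_out", "body": {
  "deltas": [
    {"turn": [0,0,0],"slide": [0,-3.8,-0.2],"hand": -1},
    {"turn": [0,0,0],"slide": [0,-3.8,0.2],"hand": -1},
    {"turn": [0,0,0],"slide": [0,-3.8,0.5],"hand": -1},
    {"turn": [0,0,0],"slide": [0,-3.7,0.9],"hand": -1},
    {"turn": [0,0,0],"slide": [0,-3.6,1.2],"hand": -1},
    {"turn": [0,0,0],"slide": [0,-3.5,1.6],"hand": -1},
    {"turn": [0,0,0],"slide": [0,-3.3,1.9],"hand": -1},
    {"turn": [0,0,0],"slide": [0,-3.1,2.2],"hand": -1}
  ]
}}

```text
clock: 5.85
tcp_pos: [0.5321, -0.1625, 0.0975]
orientation: [2.295, 2.145, 0.001]
wrist_force: [2.1, 1.1, 0.4]
width: 0.155
gripper_force: 12.2
```

{"method": "carry_out", "body": {
  "deltas": [
    {"turn": [0,0,0],"slide": [0,-2.9,2.5],"hand": -1},
    {"turn": [0,0,0],"slide": [0,-2.6,2.7],"hand": -1},
    {"turn": [0,0,0],"slide": [0,-2.3,3],"hand": -1},
    {"turn": [0,0,0],"slide": [0,-2.1,3.2],"hand": -1},
    {"turn": [0,0,0],"slide": [0,0,0],"hand": -1},
    {"turn": [0,0,0],"slide": [0,0,0],"hand": -1},
    {"turn": [0,0,0],"slide": [0,0,0],"hand": -1},
    {"turn": [0,0,0],"slide": [0,0,0],"hand": -1}
  ]
}}

```text
clock: 6.52
tcp_pos: [0.5224, -0.162, 0.0857]
orientation: [2.295, 2.145, -0.0]
wrist_force: [-0.7, 0.5, 0.1]
width: 0.004
gripper_force: 0.0
```

```bash
python3 - <<'E'
from h import *
np.set_printoptions(precision=4,suppress=True)
s=bot.observe();print(s)
E
```

```text
{'clock': 6.5167, 'joint_positions': array([-0.4448,  0.1479,  1.8359, -0.0003,  1.1579, -0.3771]), 'joint_vel': array([ 0.0016, -0.0006, -0.0026,  0.0023,  0.0007,  0.0013]), 'joint_torque': array([  0.0065, -42.2982, -35.021 ,   0.0489,   0.0787,  -0.0001]), 'tcp_pos': array([ 0.5224, -0.162 ,  0.0857]), 'orientation': array([ 2.2952,  2.1451, -0.0005]), 'wrist_force': array([-0.6783,  0.5417,  0.1149]), 'moment': array([-0.0319, -0.1635,  0.    ]), 'gripper_force': 0.0, 'width': 0.004481547624948646}
```

{"method": "carry_out", "body": {
  "deltas": [
    {"turn": [0,0,0],"slide": [0,0,-20],"hand": 1},
    {"turn": [0,0,0],"slide": [0,0,-25],"hand": 1},
    {"turn": [0,0,0],"slide": [0,0,-25],"hand": 1},
    {"turn": [0,0,0],"slide": [0,0,-30],"hand": 1},
    {"turn": [0,0,0],"slide": [0,0,-30],"hand": 1},
    {"turn": [0,0,0],"slide": [0,0,-30],"hand": 1},
    {"turn": [0,0,0],"slide": [0,0,-20],"hand": 1},
    {"turn": [0,0,0],"slide": [0,0,0],"hand": 1}
  ]
}}

```text
clock: 7.18
tcp_pos: [0.525, -0.1632, 0.272]
orientation: [2.289, 2.139, 0.005]
wrist_force: [0.4, 0.0, 0.7]
width: 0.529
gripper_force: 0.0
```

```bash
python3 - <<'E'
from h import *
np.set_printoptions(precision=4,suppress=True)
im=bot.get_image("wrist");cv2.imwrite("pics/w3.png",cv2.resize(im["color"][:,:,::-1],None,fx=1.42,fy=1.42,interpolation=cv2.INTER_CUBIC))
np.savez("w3.npz",**{k:im[k] for k in im})
P=cloud(im);x,y,z=P[...,0],P[...,1],P[...,2]
red=hue(im,170,6)&(abs(x-.54)<.08)&(abs(y+.17)<.06)&(z>.02)&(z<.16)
q=P[red];print(len(q),q.min(0),q.max(0),np.median(q,0))
for yy in np.arange(-.185,-.14,.008):
  b=q[abs(q[:,1]-yy)<.004]
  if len(b): print("  y",yy,"x",b[:,0].min(),b[:,0].max(),"ztop",np.percentile(b[:,2],95))
near=(abs(x-.56)<.12)
for yy in (-.107,-.011):
  m=near&(z>.12)&(z<.14)&(abs(y-yy)<.005);print(x[m].min(),x[m].max(),y[near&(z>.125)&(z<.14)&(abs(y-yy)<.012)].min())
E
```

```text
662 [ 0.5124 -0.1795  0.092 ] [ 0.5301 -0.1387  0.1099] [ 0.5213 -0.1577  0.1062]
  y -0.177 x 0.5123529650002862 0.5278102693508079 ztop 0.10778497802682963
  y -0.16899999999999998 x 0.5126817841262835 0.5282985439117491 ztop 0.10791176350336823
  y -0.16099999999999998 x 0.513319839640614 0.5289181998051673 ztop 0.1078641926660736
  y -0.15299999999999997 x 0.5134531934644596 0.5294613705455669 ztop 0.10824483120441589
  y -0.14499999999999996 x 0.5136008165706211 0.5299991948568561 ztop 0.10821586478125994
0.5303942012956204 0.5944040755319215 -0.1103040556417629
0.5378813807871909 0.6004961731172057 -0.012833009287327099
```

View pics/w3.png

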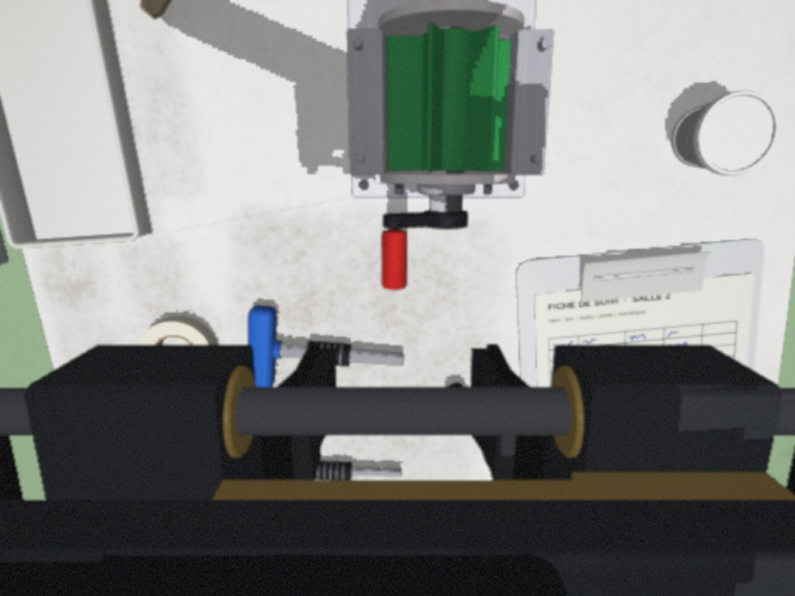

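The crank swung to about 69°, slightly past the 60° target, and the fingers slipped off the handle at (395,260). I'll look at the hub and the flat to check the angle before correcting it.

{"method": "carry_out", "body": {
  "deltas": [
    {"turn": [0,0,0],"slide": [15,2,-2],"hand": 1},
    {"turn": [0,0,0],"slide": [20,2,-2],"hand": 1},
    {"turn": [0,0,0],"slide": [20,2,-2],"hand": 1},
    {"turn": [0,0,0],"slide": [20,2,-2],"hand": 1},
    {"turn": [0,0,0],"slide": [15,2,-2],"hand": 1},
    {"turn": [0,0,0],"slide": [10,0,0],"hand": 1},
    {"turn": [0,0,0],"slide": [0,0,0],"hand": 1},
    {"turn": [0,0,0],"slide": [0,0,0],"hand": 1}
  ]
}}

```text
clock: 7.9
tcp_pos: [0.5387, -0.0627, 0.2748]
orientation: [-2.293, -2.146, 0.002]
wrist_force: [0.3, 0.6, -0.3]
width: 0.995
gripper_force: 0.0
```

```bash
python3 - <<'E'
from h import *
np.set_printoptions(precision=4,suppress=True)
im=bot.get_image("wrist");np.savez("w4.npz",**{k:im[k] for k in im})
print(bot.observe()["tcp_pos"])
P=cloud(im);x,y,z=P[...,0],P[...,1],P[...,2]
red=hue(im,170,6)&(abs(x-.54)<.08)&(abs(y+.17)<.06)&(z>.02)&(z<.16)
q=P[red];print("red",len(q),q.min(0),q.max(0),np.median(q,0),np.percentile(q[:,2],97))
near=(abs(x-.56)<.12)
for yy in (-.107,-.011):
  m=near&(z>.125)&(z<.14)&(abs(y-yy)<.012);q=P[m];print("plate",len(q),q.min(0),q.max(0),np.percentile(q[:,2],97))
g=hue(im,40,85,100)&near&(z>.05)
for yy in np.arange(-.09,-.015,.015):
  q=x[g&(abs(y-yy)<.004)];print("green",yy,(q.min()+q.max())/2) if len(q) else 0
for t in "doser hub_centre bush_mouth screw_top crank_handle".split():
  for d in bot.tip_of("wrist",t)[:1]:
    c,r=d["location"];print(t,round(d["score"],2),np.round([c,r],1),pt(im,c,r))
cv2.imwrite("pics/w4.png",cv2.resize(im["color"][:300,130:450,::-1],None,fx=2,fy=2,interpolation=cv2.INTER_CUBIC))
E
```

```text
[ 0.5387 -0.0632  0.2749]
red 243 [ 0.514  -0.1563  0.0979] [ 0.5299 -0.1359  0.1087] [ 0.5222 -0.1454  0.1058] 0.10811169541648948
plate 346 [ 0.5375 -0.1106  0.125 ] [ 0.5857 -0.1012  0.1331] 0.132143600982591
plate 362 [ 0.5449 -0.0124  0.125 ] [ 0.5932 -0.0039  0.133 ] 0.1323223349553472
green -0.09 0.5628182857501449
green -0.075 0.5642308882181541
green -0.06 0.5657387993575183
green -0.045 0.5671960345596794
green -0.03 0.5674761800112551
doser 0.55 [305.6 113.9] [0.5658 0.0064 0.0935]
hub_centre 0.6 [312.6  73.1] [0.5727 0.0416 0.1153]
bush_mouth 0.72 [274.6  60.7] [0.5394 0.0521 0.1285]
screw_top 0.27 [476.1 177.1] [ 0.7595 -0.0766  0.0517]
crank_handle 0.82 [272.7 273.4] [ 0.539  -0.0303  0.3802]
```

View pics/w4.png

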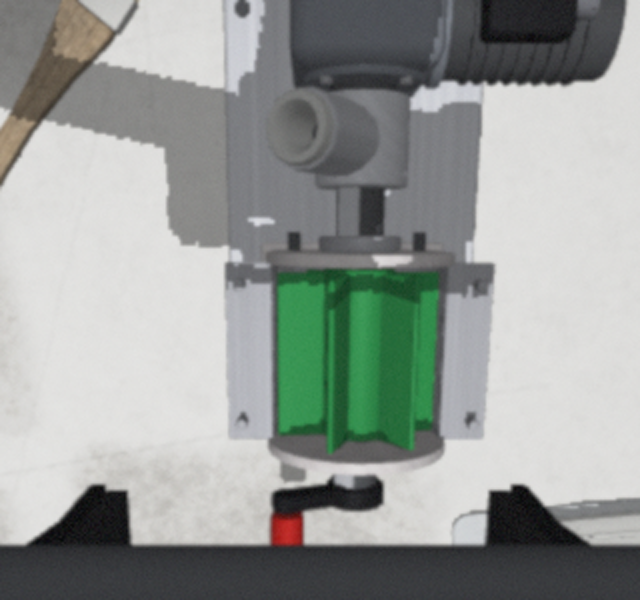

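The bright strip on the shaft at crop (337–360, 212) suggests about +9°, which agrees with the crank measurement. I'll regrasp the handle and lead it back about 9°.

{"method": "carry_out", "body": {
  "deltas": [
    {"turn": [0,0,0],"slide": [-26,-3,5],"hand": 1},
    {"turn": [0,0,0],"slide": [-26,-3,5],"hand": 1},
    {"turn": [0,0,0],"slide": [-26,-3,15],"hand": 1},
    {"turn": [0,0,0],"slide": [-25,-2,20],"hand": 1},
    {"turn": [0,0,0],"slide": [0,0,40],"hand": 1},
    {"turn": [0,0,0],"slide": [0,0,40],"hand": 1},
    {"turn": [0,0,0],"slide": [0,0,40],"hand": 0.4},
    {"turn": [0,0,0],"slide": [0,0,31],"hand": 0}
  ]
}}

```text
clock: 8.87
tcp_pos: [0.5196, -0.165, 0.0768]
orientation: [-2.295, -2.142, 0.001]
wrist_force: [-0.0, -0.5, -0.1]
width: 0.918
gripper_force: 0.0
```

{"method": "carry_out", "body": {
  "deltas": [
    {"turn": [0,0,0],"slide": [0,0,0],"hand": 0},
    {"turn": [0,0,0],"slide": [0,0,0],"hand": -0.3},
    {"turn": [0,0,0],"slide": [0,0,0],"hand": -1},
    {"turn": [0,0,0],"slide": [0,0,0],"hand": -1},
    {"turn": [0,0,0],"slide": [0,0,0],"hand": -1},
    {"turn": [0,0,0],"slide": [0,0,0],"hand": -1},
    {"turn": [0,0,0],"slide": [0,0,0],"hand": -1},
    {"turn": [0,0,0],"slide": [0,0,0],"hand": -1}
  ],
  "grip_force": 25
}}

```text
clock: 9.53
tcp_pos: [0.5217, -0.1649, 0.0807]
orientation: [2.294, 2.144, 0.001]
wrist_force: [0.2, -0.0, 0.8]
width: 0.327
gripper_force: 0.0
```

{"method": "carry_out", "body": {
  "deltas": [
    {"turn": [0,0,0],"slide": [0,0,0],"hand": -1},
    {"turn": [0,0,0],"slide": [0,0,0],"hand": -1},
    {"turn": [0,0,0],"slide": [0,0,0],"hand": -1},
    {"turn": [0,0,0],"slide": [0,0,0],"hand": -1},
    {"turn": [0,0,0],"slide": [0,0,0],"hand": -1},
    {"turn": [0,0,0],"slide": [0,0,0],"hand": -1},
    {"turn": [0,0,0],"slide": [0,0,0],"hand": -1},
    {"turn": [0,0,0],"slide": [0,0,0],"hand": -1}
  ]
}}

```text
clock: 10.2
tcp_pos: [0.52, -0.1647, 0.0795]
orientation: [-2.294, -2.144, 0.003]
wrist_force: [-5.6, -0.2, 1.7]
width: 0.16
gripper_force: 22.1
```

```bash
python3 - <<'E'
from h import *
np.set_printoptions(precision=4,suppress=True)
s=bot.observe();print(s["tcp_pos"],s["width"],s["wrist_force"])
im=bot.get_image("wrist")
cv2.imwrite("pics/w5.png",cv2.resize(im["color"][90:320,130:450,::-1],None,fx=2,fy=2,interpolation=cv2.INTER_CUBIC))
E
```

```text
[ 0.52   -0.1647  0.0795] 0.16030119447963667 [-5.5853 -0.1893  1.6819]
```

View pics/w5.png

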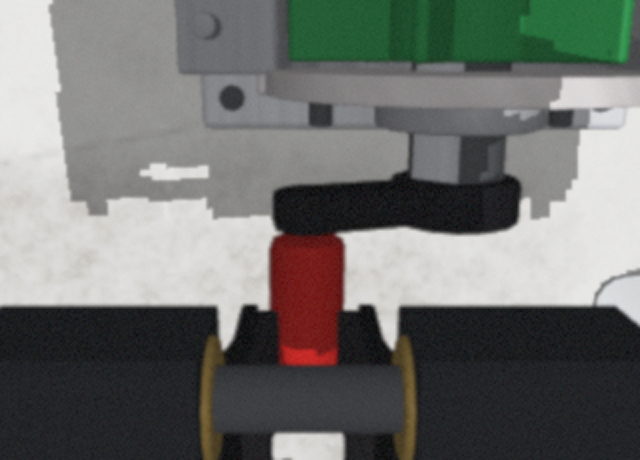

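{"method": "carry_out", "body": {
  "deltas": [
    {"turn": [0,0,0],"slide": [0,0.4,-1.1],"hand": -1},
    {"turn": [0,0,0],"slide": [0,0.5,-1.1],"hand": -1},
    {"turn": [0,0,0],"slide": [0,0.5,-1.1],"hand": -1},
    {"turn": [0,0,0],"slide": [0,0.6,-1.2],"hand": -1},
    {"turn": [0,0,0],"slide": [0,0.7,-1.2],"hand": -1},
    {"turn": [0,0,0],"slide": [0,0,0],"hand": -1},
    {"turn": [0,0,0],"slide": [0,0,0],"hand": -1},
    {"turn": [0,0,0],"slide": [0,0,0],"hand": -1}
  ]
}}

```text
clock: 10.92
tcp_pos: [0.5225, -0.1649, 0.0851]
orientation: [-2.293, -2.143, 0.003]
wrist_force: [-5.1, -0.9, 2.9]
width: 0.156
gripper_force: 21.9
```

{"method": "carry_out", "body": {
  "deltas": [
    {"turn": [0,0,0],"slide": [0,0,0],"hand": 0},
    {"turn": [0,0,0],"slide": [0,0,0],"hand": 1},
    {"turn": [0,0,0],"slide": [0,0,0],"hand": 1},
    {"turn": [0,0,0],"slide": [0,0,0],"hand": 1},
    {"turn": [0,0,0],"slide": [0,0,0],"hand": 1},
    {"turn": [0,0,0],"slide": [0,0,-15],"hand": 1},
    {"turn": [0,0,0],"slide": [0,0,-30],"hand": 1},
    {"turn": [0,0,0],"slide": [0,0,-40],"hand": 1}
  ]
}}

```text
clock: 11.58
tcp_pos: [0.5216, -0.1637, 0.168]
orientation: [-2.29, -2.141, 0.003]
wrist_force: [1.2, -1.5, -0.2]
width: 0.681
gripper_force: 0.0
```

{"method": "carry_out", "body": {
  "deltas": [
    {"turn": [0,0,0],"slide": [0,0,-40],"hand": 1},
    {"turn": [0,0,0],"slide": [0,0,-40],"hand": 1},
    {"turn": [0,0,0],"slide": [20,4,-30],"hand": 1},
    {"turn": [0,0,0],"slide": [20,4,0],"hand": 1},
    {"turn": [0,0,0],"slide": [20,4,0],"hand": 1},
    {"turn": [0,0,0],"slide": [20,3,0],"hand": 1},
    {"turn": [0,0,0],"slide": [0,0,0],"hand": 1},
    {"turn": [0,0,0],"slide": [0,0,0],"hand": 1}
  ]
}}

```text
clock: 12.25
tcp_pos: [0.5445, -0.0854, 0.2806]
orientation: [2.293, 2.147, 0.0]
wrist_force: [-0.5, -0.3, -0.0]
width: 1.0
gripper_force: 0.0
```

```bash
cat > m.py <<'E'
from h import *
np.set_printoptions(precision=4,suppress=True)
im=bot.get_image("wrist");np.savez("w6.npz",**{k:im[k] for k in im})
print(bot.observe()["tcp_pos"])
P=cloud(im);x,y,z=P[...,0],P[...,1],P[...,2]
red=hue(im,170,6)&(abs(x-.54)<.08)&(abs(y+.17)<.06)&(z>.02)&(z<.16)
q=P[red];print("red",len(q),q.min(0),q.max(0),np.median(q,0),np.percentile(q[:,2],97))
near=(abs(x-.56)<.12)
for yy in (-.107,-.011):
  m=near&(z>.125)&(z<.14)&(abs(y-yy)<.012);q=P[m];print("plate",len(q),q.min(0),q.max(0),np.percentile(q[:,2],97))
for t in "hub_centre bush_mouth".split():
  for d in bot.tip_of("wrist",t)[:1]:
    c,r=d["location"];print(t,round(d["score"],2),np.round([c,r],1),pt(im,c,r))
# shaft strip: project shaft axis point y=+3mm
for yw in (.004,.008,.012,.016):
  c,r=proj(im,[.5685+.07*(yw-.004),yw,.095]);c=int(c);r=int(r)
  print(c,r,im["color"][r,c-16:c+17].mean(1).astype(int))
E
python3 m.py
```

```text
[ 0.5443 -0.0861  0.2805]
red 550 [ 0.5148 -0.1781  0.1025] [ 0.5325 -0.1361  0.1142] [ 0.524  -0.1562  0.111 ] 0.11318367212767717
plate 334 [ 0.5374 -0.1102  0.125 ] [ 0.5864 -0.0952  0.1329] 0.13213643590583282
plate 371 [ 0.5444 -0.0227  0.1251] [ 0.5945 -0.0043  0.1325] 0.13176128426713296
hub_centre 0.68 [308.2  49.5] [0.5762 0.0405 0.108 ]
bush_mouth 0.75 [266.7  33.7] [0.5401 0.0523 0.1284]
301 92 [123 122 123 125 123 103  84 102 114 118 116 116 116 118 117 118 114 111
  84  58  49  51  52  49  49  49  48  45  60  95 118 124 125]
301 88 [123 125 122 127 122 103  84 101 116 116 116 117 115 117 117 116 115 108
  82  55  48  50  49  50  45  47  44  42  50  85 114 124 126]
301 84 [123 123 126 126 123 105  84 102 115 117 114 118 115 117 117 118 115 109
  85  59  50  48  47  48  44  47  46  41  48  82 111 124 127]
301 79 [122 124 123 126 123 104  79  93 109 114 115 116 116 118 116 117 117 109
  83  57  50  50  50  51  49  48  44  45  47  76 113 121 125]
```

The crank now measures about 60° and the flat strip's offset gives about +1°, so step 1 is met. Next is the large key, with the tool tilted 30° along the shank.

```bash
python3 - <<'E'
from h import *
a=np.radians(-9.8);k=np.array([np.cos(a),np.sin(a),0]);ky=np.array([-np.sin(a),np.cos(a),0])
O=np.array([.4557,-.2590,.011])
z=.5*k+np.array([0,0,-.866]);F=frame(z,-ky)
tcp=O-.002*k+.0026*k;tcp[2]=.0065
rows(tcp-.12*z,F,16)
E
```

```text
tot mm [-147.  -162.1 -170. ] deg [-25.   22.6  93.5]
turn [-1.6, 1.4, 5.8] slide [-10.7, -8.5, 10.6]
turn [-1.6, 1.4, 5.8] slide [-11.8, -7.6, 10.1]
turn [-1.6, 1.4, 5.8] slide [-12.8, -6.6, 9.6]
turn [-1.6, 1.4, 5.8] slide [-13.6, -5.5, 9.1]
turn [-1.6, 1.4, 5.8] slide [-14.4, -4.3, 8.7]
turn [-1.6, 1.4, 5.8] slide [-14.9, -3.1, 8.2]
turn [-1.6, 1.4, 5.8] slide [-15.4, -1.8, 7.8]
turn [-1.6, 1.4, 5.8] slide [-15.7, -0.4, 7.3]
turn [-1.6, 1.4, 5.8] slide [-15.8, 1.0, 7.0]
turn [-1.6, 1.4, 5.8] slide [-15.8, 2.5, 6.6]
turn [-1.6, 1.4, 5.8] slide [-15.6, 3.9, 6.3]
turn [-1.6, 1.4, 5.8] slide [-15.3, 5.3, 6.1]
turn [-1.6, 1.4, 5.8] slide [-14.9, 6.7, 5.9]
turn [-1.6, 1.4, 5.8] slide [-14.3, 8.0, 5.7]
turn [-1.6, 1.4, 5.8] slide [-13.5, 9.3, 5.6]
turn [-1.6, 1.4, 5.8] slide [-12.6, 10.5, 5.5]
```

{"method": "carry_out", "body": {
  "deltas": [
    {"turn": [-1.6,1.4,5.8],"slide": [-10.7,-8.5,10.6],"hand": 1},
    {"turn": [-1.6,1.4,5.8],"slide": [-11.8,-7.6,10.1],"hand": 1},
    {"turn": [-1.6,1.4,5.8],"slide": [-12.8,-6.6,9.6],"hand": 1},
    {"turn": [-1.6,1.4,5.8],"slide": [-13.6,-5.5,9.1],"hand": 1},
    {"turn": [-1.6,1.4,5.8],"slide": [-14.4,-4.3,8.7],"hand": 1},
    {"turn": [-1.6,1.4,5.8],"slide": [-14.9,-3.1,8.2],"hand": 1},
    {"turn": [-1.6,1.4,5.8],"slide": [-15.4,-1.8,7.8],"hand": 1},
    {"turn": [-1.6,1.4,5.8],"slide": [-15.7,-0.4,7.3],"hand": 1}
  ]
}}

```text
clock: 13.07
tcp_pos: [0.4703, -0.1691, 0.1951]
orientation: [2.903, 1.028, 0.448]
wrist_force: [1.2, -0.1, -0.9]
width: 1.002
gripper_force: 0.0
```

{"method": "carry_out", "body": {
  "deltas": [
    {"turn": [-1.6,1.4,5.8],"slide": [-15.8,1,7],"hand": 0.6},
    {"turn": [-1.6,1.4,5.8],"slide": [-15.8,2.5,6.6],"hand": 0.4},
    {"turn": [-1.6,1.4,5.8],"slide": [-15.6,3.9,6.3],"hand": 0.3},
    {"turn": [-1.6,1.4,5.8],"slide": [-15.3,5.3,6.1],"hand": 0.3},
    {"turn": [-1.6,1.4,5.8],"slide": [-14.9,6.7,5.9],"hand": 0.3},
    {"turn": [-1.6,1.4,5.8],"slide": [-14.3,8,5.7],"hand": 0.3},
    {"turn": [-1.6,1.4,5.8],"slide": [-13.5,9.3,5.6],"hand": 0.3},
    {"turn": [-1.6,1.4,5.8],"slide": [-12.6,10.5,5.5],"hand": 0.3}
  ]
}}

```text
clock: 13.73
tcp_pos: [0.3975, -0.2512, 0.1104]
orientation: [2.971, -0.248, 0.805]
wrist_force: [0.0, -0.3, -0.1]
width: 0.659
gripper_force: 0.0
```

```bash
cat > k.py <<'E'
from h import *
np.set_printoptions(precision=4,suppress=True)
im=bot.get_image("wrist");np.savez("w7.npz",**{k:im[k] for k in im})
s=bot.observe();print(s["tcp_pos"],s["joint_positions"],s["width"],R.from_rotvec(s["orientation"]).as_matrix())
P=cloud(im);x,y,z=P[...,0],P[...,1],P[...,2]
bl=hue(im,105,130,120)&(abs(x-.42)<.1)&(abs(y+.26)<.08)&(z<.04)
q=P[bl]
if len(q)>9: print("blue",len(q),cv2.minAreaRect((q[:,:2]*1000).astype(np.float32)),np.median(q,0))
k=(x>.415)&(x<.56)&(y>-.31)&(y<-.22)&(z>.005)&(z<.03)&~bl
q=P[k];print(len(q),q.min(0),q.max(0))
for i in range(3):
  v=cv2.fitLine((q[:,:2]*1000).astype(np.float32),cv2.DIST_HUBER,0,.01,.01).ravel();d=v[:2];e=abs((q[:,:2]*1000-v[2:])@[-d[1],d[0]]);q=q[e<13]
print("line",v,np.degrees(np.arctan2(d[1],d[0])))
for t in "key_large key_large_tip".split():
  for e in bot.tip_of("wrist",t)[:1]: print(t,e["score"],e["location"],pt(im,*e["location"]))
save(im,"w7.png")
E
python3 k.py
```

```text
[ 0.3954 -0.2502  0.1071] [-1.0494 -0.4922  2.4427  0.5121  0.8974  0.43  ] 0.6540774088275093 [[ 0.8514 -0.1738  0.4948]
 [-0.1473 -0.9848 -0.0925]
 [ 0.5034  0.0059 -0.8641]]
blue 1064 ((401.04815673828125, -251.73104858398438), (76.59994506835938, 14.274741172790527), 80.35546112060547) [ 0.3985 -0.2524  0.0217]
2417 [ 0.415  -0.3099  0.0066] [ 0.5599 -0.246   0.0242]
line [   0.9874   -0.158   463.4376 -261.3167] -9.090951
key_large 0.71 [282.3, 204.8] [ 0.448  -0.2599  0.0225]
key_large_tip 0.76 [281.5, 126.5] [ 0.5311 -0.2742  0.0006]
```

View pics/w7.png

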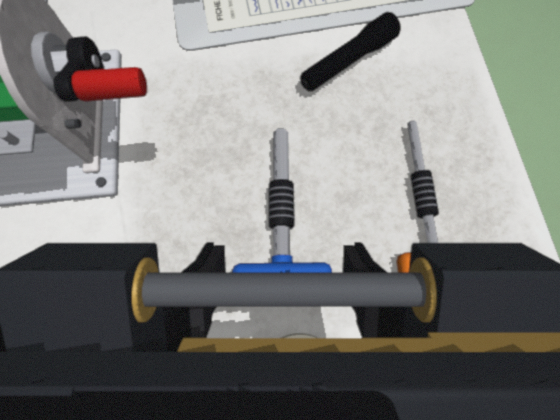

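The blue key lies at column 282. Its sleeve spans rows 180–226 and its bar is at row 268, lined up between the fingers. I'll use the sleeve ends to get its position along the shank.

```bash
python3 - <<'E'
from h import *
np.set_printoptions(precision=4,suppress=True)
im=dict(np.load("w7.npz"));g=im["color"][:,279:286].mean((1,2)).astype(int)
print(g[120:270])
P=cloud(im)
z=P[...,2]
for r in range(130,270,8): 
    row=np.where((z[r,230:330]>.006))[0]+230
    print(r,row.min() if len(row) else 0,row.max() if len(row) else 0,P[r,282])
E
```

```text
[207 205 204 203 203 202 202 193 168 163 163 160 161 160 160 160 161 160
 159 159 159 160 159 160 159 159 159 159 159 159 159 159 159 158 159 159
 159 159 159 159 158 158 159 158 158 158 159 158 159 157 158 157 157 158
 158 158 157 157 139  84  39  33  33  32  35  46  79 103  81  48  35  38
  55  89 104  75  44  35  36  54  87 104  74  45  39  43  60  93 106  75
  44  40  40  57  88 106  76  47  41  40  42  40  39  35  42  88 139 155
 158 156 157 157 157 157 157 157 157 157 157 157 157 157 158 157 157 157
 157 157 158 157 158 157 157 150 133 113 108 110 113 113 112 101  78  74
  85  90  96 102 105 108]
130 275 285 [ 0.5179 -0.2719  0.0178]
138 273 287 [ 0.5101 -0.2705  0.0179]
146 273 287 [ 0.5024 -0.2692  0.0181]
154 273 288 [ 0.4948 -0.2679  0.0183]
162 273 288 [ 0.4878 -0.2667  0.0174]
170 273 288 [ 0.4802 -0.2654  0.0181]
178 273 288 [ 0.4731 -0.2642  0.0176]
186 268 293 [ 0.4641 -0.2627  0.0229]
194 268 293 [ 0.4573 -0.2615  0.0226]
202 268 293 [ 0.4501 -0.2603  0.024 ]
210 268 293 [ 0.4436 -0.2592  0.023 ]
218 268 294 [ 0.4369 -0.258   0.023 ]
226 269 293 [ 0.4316 -0.2572  0.0175]
234 273 289 [ 0.4251 -0.2561  0.0172]
242 273 289 [ 0.4185 -0.2549  0.0172]
250 273 289 [ 0.4118 -0.2538  0.0189]
258 271 292 [ 0.4053 -0.2527  0.0199]
266 234 329 [ 0.3989 -0.2516  0.0213]
```

```bash
python3 - <<'E'
from h import *
a=np.radians(-9.3);k=np.array([np.cos(a),np.sin(a),0]);ky=np.array([-np.sin(a),np.cos(a),0])
O=np.array([.4508,-.2593,.011])
z=.5*k+np.array([0,0,-.866]);F=frame(z,-ky)
tcp=O-.003*k+.0026*k;tcp[2]=.0065
rows(tcp-.04*z,F,4)
rows(tcp,F,4,tcp-.04*z,F)
E
```

```text
tot mm [ 33.4  -6.  -68.7] deg [ 0.5 -0.2  0.2]
turn [0.1, -0.1, 0.1] slide [-1.3, -0.0, 19.1]
turn [0.1, -0.1, 0.1] slide [-1.3, 0.0, 19.1]
turn [0.1, -0.1, 0.1] slide [-1.3, 0.1, 19.1]
turn [0.1, -0.1, 0.1] slide [-1.3, 0.1, 19.1]
tot mm [ 19.7  -3.2 -34.6] deg [0. 0. 0.]
turn [0.0, 0.0, 0.0] slide [0.0, 0.0, 10.0]
turn [0.0, 0.0, 0.0] slide [0.0, 0.0, 10.0]
turn [0.0, 0.0, 0.0] slide [-0.0, 0.0, 10.0]
turn [0.0, 0.0, 0.0] slide [0.0, 0.0, 10.0]
```

{"method": "carry_out", "body": {
  "deltas": [
    {"turn": [0.1,-0.1,0.1],"slide": [-1.3,0,19],"hand": 0.3},
    {"turn": [0.1,-0.1,0.1],"slide": [-1.3,0,19],"hand": 0.3},
    {"turn": [0.1,0,0],"slide": [-1.3,0,19],"hand": 0.3},
    {"turn": [0.1,0,0],"slide": [-1.3,0,19],"hand": 0.3},
    {"turn": [0,0,0],"slide": [0,0,10],"hand": 0.3},
    {"turn": [0,0,0],"slide": [0,0,10],"hand": 0.3},
    {"turn": [0,0,0],"slide": [0,0,10],"hand": 0.3},
    {"turn": [0,0,0],"slide": [0,0,0],"hand": 0.3}
  ]
}}

```text
clock: 14.55
tcp_pos: [0.4477, -0.2579, 0.0161]
orientation: [2.984, -0.236, 0.8]
wrist_force: [-0.4, -0.1, -0.0]
width: 0.652
gripper_force: 0.0
```

```bash
python3 - <<'E'
from h import *
np.set_printoptions(precision=4,suppress=True)
bot.get_image("top");s=bot.observe();print(s["tcp_pos"],R.from_rotvec(s["orientation"]).as_matrix()[:,2],s["wrist_force"])
a=np.radians(-9.3);k=np.array([np.cos(a),np.sin(a),0]);ky=np.array([-np.sin(a),np.cos(a),0])
O=np.array([.4508,-.2593,.011]);z=.5*k+np.array([0,0,-.866]);F=frame(z,-ky)
tcp=O-.0004*k;tcp[2]=.0065;rows(tcp,F,1)
E
```

```text
[ 0.4475 -0.2579  0.0166] [ 0.4943 -0.0812 -0.8655] [-0.1194  0.3861 -0.2354]
tot mm [  2.9  -1.3 -10.1] deg [ 0.  -0.1  0.3]
turn [0.0, -0.1, 0.3] slide [-2.4, 0.8, 10.3]
```

{"method": "carry_out", "body": {
  "deltas": [
    {"turn": [0,0,0.3],"slide": [-1.2,0.4,5],"hand": 0.2},
    {"turn": [0,0,0],"slide": [-1.2,0.4,5],"hand": 0},
    {"turn": [0,0,0],"slide": [0,0,0],"hand": -1},
    {"turn": [0,0,0],"slide": [0,0,0],"hand": -1},
    {"turn": [0,0,0],"slide": [0,0,0],"hand": -1},
    {"turn": [0,0,0],"slide": [0,0,0],"hand": -1},
    {"turn": [0,0,0],"slide": [0,0,0],"hand": -1},
    {"turn": [0,0,0],"slide": [0,0,0],"hand": -1}
  ],
  "grip_force": 40
}}

```text
clock: 15.27
tcp_pos: [0.4495, -0.2596, 0.007]
orientation: [2.982, -0.248, 0.802]
wrist_force: [-1.0, -0.5, -0.5]
width: 0.154
gripper_force: 0.0
```

{"method": "carry_out", "body": {
  "deltas": [
    {"turn": [0,0,0],"slide": [0,0,0],"hand": -1},
    {"turn": [0,0,0],"slide": [0,0,0],"hand": -1},
    {"turn": [0,0,0],"slide": [0,0,0],"hand": -1},
    {"turn": [0,0,0],"slide": [0,0,0],"hand": -1},
    {"turn": [0,0,0],"slide": [5,0,-8.5],"hand": -1},
    {"turn": [0,0,0],"slide": [10,0,-17],"hand": -1},
    {"turn": [0,0,0],"slide": [10,0,-17],"hand": -1},
    {"turn": [0,0,0],"slide": [10,0,-17],"hand": -1}
  ]
}}

```text
clock: 15.93
tcp_pos: [0.4495, -0.2592, 0.0761]
orientation: [2.983, -0.249, 0.801]
wrist_force: [-0.8, -0.6, 0.0]
width: 0.008
gripper_force: 0.0
```

```bash
python3 - <<'E'
from h import *
np.set_printoptions(precision=4,suppress=True)
s=bot.observe();print(s["tcp_pos"],s["width"],s["gripper_force"],s["wrist_force"],s["joint_positions"])
im=bot.get_image("wrist");np.savez("w8.npz",**{k:im[k] for k in im});save(im,"w8.png")
E
```

```text
[ 0.4495 -0.2592  0.0761] 0.007987444929606834 0.0 [-0.8195 -0.6211  0.0137] [-0.9288 -0.2568  2.3472  0.5442  0.7321  0.4572]
```

View pics/w8.png

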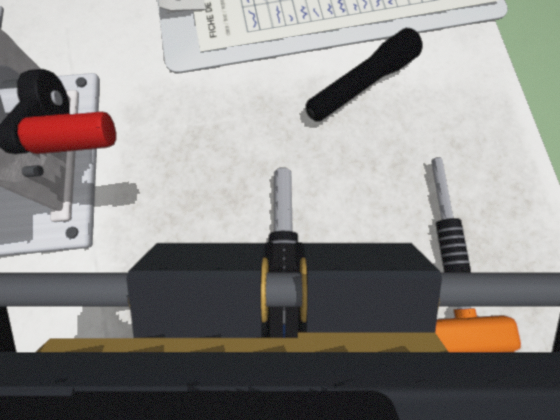

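The fingers closed empty and the key is still on the table, with its tip at (283,168). I'll measure where it lies now.

```bash
python3 - <<'E'
from h import *
np.set_printoptions(precision=4,suppress=True)
im=dict(np.load("w8.npz"));P=cloud(im);z=P[...,2]
for r in list(range(165,245,6)):
    row=np.where((z[r,240:330]>.006))[0]+240
    print(r,row.min() if len(row) else 0,row.max() if len(row) else 0,P[r,283], im["color"][r,283])
t=bot.get_image("top");P=cloud(t);x,y,z=P.transpose(2,0,1)
b=hue(t,105,130,120)&(abs(x-.42)<.1)&(abs(y+.26)<.08)&(z<.04);print(b.sum(),np.median(P[b],0) if b.any() else 0)
for n in ("key_large","key_large_tip"):
  for e in bot.tip_of("top",n)[:1]: print(n,e["score"],e["location"],pt(t,*e["location"]))
s=bot.regions_of("top","key_large")
if s: print(s[0]["score"],s[0]["bbox"])
E
```

```text
165 0 0 [ 0.5293 -0.2727 -0.0001] [216 216 212]
171 274 290 [ 0.5173 -0.2707  0.0174] [169 169 175]
177 274 291 [ 0.5123 -0.2698  0.0181] [167 168 174]
183 274 291 [ 0.5078 -0.2691  0.0176] [166 166 172]
189 274 291 [ 0.5029 -0.2682  0.0184] [168 167 173]
195 274 291 [ 0.4982 -0.2674  0.0186] [166 167 172]
201 274 291 [ 0.4936 -0.2667  0.0186] [168 169 173]
207 274 291 [ 0.4892 -0.2659  0.0181] [164 166 172]
213 274 291 [ 0.4851 -0.2652  0.0167] [164 165 170]
219 274 291 [ 0.4803 -0.2644  0.0179] [165 167 170]
225 274 291 [ 0.4761 -0.2637  0.0172] [166 168 172]
231 274 292 [ 0.4705 -0.2628  0.0227] [56 57 60]
237 268 297 [ 0.4662 -0.262   0.0234] [29 30 34]
243 240 329 [ 0.4621 -0.2614  0.0228] [55 57 59]
0 0
key_large 0.59 [336.3, 266.1] [ 0.4544 -0.2519  0.0172]
key_large_tip 0.46 [339.5, 244.6] [ 0.5172 -0.2669  0.0142]
0.66 [240.1, 210.7, 312.8, 244.3]
```

```bash
python3 - <<'E'
from h import *
np.set_printoptions(precision=1,suppress=True)
# camera->tool transform from present pose, w8
s=bot.observe();Rt=R.from_rotvec(s["orientation"]).as_matrix();p=s["tcp_pos"]
im8=dict(np.load("w8.npz"))
C=np.linalg.inv(im8["view"]);T=np.eye(4);T[:3,:3]=Rt;T[:3,3]=p
X=np.linalg.inv(T)@C   # camera in tool
print(X)
for n in ("w2","w3","w4","w6","w7","w8"):
    im=dict(np.load(n+".npz"));im=dict(im);im["view"]=np.linalg.inv(X)
    P=cloud(im)*1e3;m=(abs(P[...,0])<25)&(abs(P[...,1])<70)&(P[...,2]<30)&(P[...,2]>-75)
    q=P[m];print(n,len(q));
    for lo in range(-75,30,10):
        b=q[(q[:,2]>=lo)&(q[:,2]<lo+10)]
        if len(b): print("  z",lo,len(b),b.min(0)[:2],b.max(0)[:2])
E
```

```text
[[-0.   1.   0.3  0.1]
 [ 1.   0.  -0.   0. ]
 [-0.   0.3 -1.  -0.2]
 [ 0.   0.   0.   1. ]]
w2 3941
  z -75 1559 [ -9.8 -48.4] [ 7.2 49.5]
  z -65 366 [ -8.9 -54.1] [13.3 55.2]
  z -55 686 [ -9.2 -53.5] [13.4 54.6]
  z -45 600 [  2.2 -52.3] [13.1 53.2]
  z -35 604 [ -2.2 -52. ] [13. 53.]
  z -25 126 [ -2.8 -51.6] [12.7 52.4]
w3 3034
  z -75 1176 [ -8.2 -27.6] [ 7.2 28.6]
  z -65 219 [ -8.7 -33.7] [13.1 34.6]
  z -55 602 [ -8.2 -33.6] [13.2 34.1]
  z -45 488 [  2.3 -31.4] [13.2 32.6]
  z -35 468 [ -2.3 -31.4] [13.  32.6]
  z -25 81 [ -2.4 -31.1] [12.7 32.3]
w4 3912
  z -75 1566 [ -9.6 -48.3] [ 7.1 49.1]
  z -65 357 [ -8.3 -54.1] [13.2 55. ]
  z -55 674 [ -8.3 -53.7] [13.2 54.6]
  z -45 587 [  2.5 -51.9] [13.4 52.9]
  z -35 630 [ -2.3 -51.9] [13.  52.9]
  z -25 98 [ -3.1 -51.4] [12.9 52.2]
w6 3940
  z -75 1554 [-10.  -48.3] [ 7.4 49.2]
  z -65 376 [ -9.3 -54.5] [13.2 55.1]
  z -55 675 [ -8.7 -53.6] [13.2 54.8]
  z -45 606 [  2.6 -52. ] [13.3 53. ]
  z -35 593 [ -2.1 -52.3] [13. 53.]
  z -25 136 [ -2.5 -51.9] [12.9 52.4]
w7 3262
  z -75 1260 [ -8.4 -33.4] [ 7. 34.]
  z -65 263 [ -8.9 -39.6] [13.1 40.6]
  z -55 627 [ -8.7 -39.1] [13.1 39.6]
  z -45 518 [  2.8 -37. ] [13.2 37.9]
  z -35 496 [ -1.8 -36.9] [13.1 37.9]
  z -25 98 [ -3.  -36.7] [12.9 37.7]
w8 1837
  z -75 811 [-7.1 -4.6] [7.  5.5]
  z -65 16 [11.3 -5.6] [12.8  6.5]
  z -55 309 [ 8.  -6.4] [13.2  6.9]
  z -45 329 [ 2.6 -7.7] [13.1  8.7]
  z -35 317 [ 3.  -8.2] [13.2  9.2]
  z -25 55 [10.3 -7.9] [13.   9.3]
```

```bash
cat >> h.py <<'E'
_C8=None
E
python3 - <<'E'
from h import *
np.set_printoptions(precision=4,suppress=True)
s=bot.observe();T=np.eye(4);T[:3,:3]=R.from_rotvec(s["orientation"]).as_matrix();T[:3,3]=s["tcp_pos"]
im8=dict(np.load("w8.npz"));X=np.linalg.inv(T)@np.linalg.inv(im8["view"]);np.save("X.npy",X);print(X)
for n in ("w2","w4","w7","w8"):
    im=dict(np.load(n+".npz"));im["view"]=np.linalg.inv(X)
    P=cloud(im)*1e3;m=(abs(P[...,0])<16)&(abs(P[...,1])<70)&(P[...,2]<30)&(P[...,2]>-35)
    q=P[m];print(n,np.percentile(q[:,2],[50,90,95,98,99,100]))
E
```

```text
[[-0.001   0.9673  0.2537  0.0705]
 [ 1.      0.0013 -0.001   0.0004]
 [-0.0013  0.2537 -0.9673 -0.1852]
 [ 0.      0.      0.      1.    ]]
w2 [-29.2247 -24.1832 -23.4349 -22.9298 -22.8105 -22.3538]
w4 [-29.1318 -24.4857 -23.6054 -23.1217 -22.7576 -22.2209]
w7 [-28.9427 -24.1323 -23.525  -22.9559 -22.7089 -22.1741]
w8 [-29.3243 -24.2816 -23.5412 -23.0203 -22.7724 -21.833 ]
```

The wrist depth shows the fingertips 22 mm short of the reported TCP, which explains both slips. I'll go down again with that offset.

```bash
python3 - <<'E'
from h import *
a=np.radians(-9.3);k=np.array([np.cos(a),np.sin(a),0]);ky=np.array([-np.sin(a),np.cos(a),0])
O=np.array([.4508,-.2593,.011]);z=.5*k+np.array([0,0,-.866]);F=frame(z,-ky)
tip=O-.0004*k-.002*k;tip[2]=.0065
T=tip+.0222*z;print(T,(F.as_matrix()))
rows(T-.03*z,F,8); rows(T,F,3,T-.03*z,F)
E
```

```text
[ 0.45938564 -0.26070595 -0.0127252 ] [[ 8.54635853e-01 -1.61603821e-01  4.93438714e-01]
 [-1.39951988e-01 -9.86855716e-01 -8.08036883e-02]
 [ 5.00011000e-01  6.93889390e-18 -8.66019053e-01]]
tot mm [ -5.    0.8 -61.8] deg [ 0.1 -0.1 -0.2]
turn [0.0, -0.0, -0.0] slide [-4.4, 0.0, 6.4]
turn [0.0, -0.0, -0.0] slide [-4.4, 0.0, 6.4]
turn [0.0, -0.0, -0.0] slide [-4.4, 0.0, 6.4]
turn [0.0, -0.0, -0.0] slide [-4.4, 0.0, 6.4]
turn [0.0, -0.0, -0.0] slide [-4.4, 0.0, 6.4]
turn [0.0, -0.0, -0.0] slide [-4.4, 0.0, 6.4]
turn [0.0, -0.0, -0.0] slide [-4.4, 0.0, 6.4]
turn [0.0, -0.0, -0.0] slide [-4.4, -0.0, 6.4]
tot mm [ 14.8  -2.4 -26. ] deg [0. 0. 0.]
turn [0.0, 0.0, 0.0] slide [0.0, 0.0, 10.0]
turn [0.0, 0.0, 0.0] slide [-0.0, 0.0, 10.0]
turn [0.0, 0.0, 0.0] slide [0.0, 0.0, 10.0]
```

{"method": "carry_out", "body": {
  "deltas": [
    {"turn": [0,0,0],"slide": [-4.4,0,6.4],"hand": 0.2},
    {"turn": [0,0,0],"slide": [-4.4,0,6.4],"hand": 0.2},
    {"turn": [0,0,0],"slide": [-4.4,0,6.4],"hand": 0.2},
    {"turn": [0,0,0],"slide": [-4.4,0,6.4],"hand": 0.2},
    {"turn": [0,0,0],"slide": [-4.4,0,6.4],"hand": 0.2},
    {"turn": [0,0,0],"slide": [-4.4,0,6.4],"hand": 0.2},
    {"turn": [0,0,0],"slide": [-4.4,0,6.4],"hand": 0.2},
    {"turn": [0,0,0],"slide": [-4.4,0,6.4],"hand": 0.2}
  ]
}}

```text
clock: 16.85
tcp_pos: [0.445, -0.2586, 0.0128]
orientation: [2.983, -0.249, 0.801]
wrist_force: [-0.6, -0.2, -0.0]
width: 0.527
gripper_force: 0.0
```

{"method": "carry_out", "body": {
  "deltas": [
    {"turn": [0,0,0],"slide": [0,0,0],"hand": 0.2},
    {"turn": [0,0,0],"slide": [0,0,8],"hand": 0.2},
    {"turn": [0,0,0],"slide": [0,0,8],"hand": 0.2},
    {"turn": [0,0,0],"slide": [0,0,8],"hand": 0.2},
    {"turn": [0,0,0],"slide": [0,0,6],"hand": 0.2},
    {"turn": [0,0,0],"slide": [0,0,0],"hand": 0},
    {"turn": [0,0,0],"slide": [0,0,0],"hand": -1},
    {"turn": [0,0,0],"slide": [0,0,0],"hand": -1}
  ]
}}

```text
clock: 17.52
tcp_pos: [0.4601, -0.2613, -0.0119]
orientation: [2.982, -0.248, 0.802]
wrist_force: [-0.1, -0.4, -0.2]
width: 0.448
gripper_force: 0.0
```

{"method": "carry_out", "body": {
  "deltas": [
    {"turn": [0,0,0],"slide": [0,0,0],"hand": -1},
    {"turn": [0,0,0],"slide": [0,0,0],"hand": -1},
    {"turn": [0,0,0],"slide": [0,0,0],"hand": -1},
    {"turn": [0,0,0],"slide": [0,0,0],"hand": -1},
    {"turn": [0,0,0],"slide": [0,0,0],"hand": -1},
    {"turn": [0,0,0],"slide": [0,0,0],"hand": -1},
    {"turn": [0,0,0],"slide": [0,0,0],"hand": -1},
    {"turn": [0,0,0],"slide": [0,0,0],"hand": -1}
  ]
}}

```text
clock: 18.18
tcp_pos: [0.4602, -0.2614, -0.0118]
orientation: [2.982, -0.248, 0.803]
wrist_force: [-3.9, 1.3, 6.9]
width: 0.241
gripper_force: 40.0
```

```bash
cat > b.py <<'E'
from h import *
np.set_printoptions(precision=4,suppress=True)
from scipy.optimize import least_squares
def bush(im,yaw=-.07,O=np.array([.5685,.004,0]),show=1):
    c,s=np.cos(yaw),np.sin(yaw);dx=np.array([c,s,0]);dy=np.array([-s,c,0]);ez=np.array([0,0,1.])
    n=-.5*dx+.866*ez;M=O+.041*dy+.085*ez+.064*n;u=.866*dx+.5*ez
    P=cloud(im).reshape(-1,3)-M;q=np.c_[P@u,P@dy,P@n]*1e3
    q=q[(np.hypot(q[:,0],q[:,1])<30)&(abs(q[:,2])<12)]
    h,e=np.histogram(q[:,2],bins=np.arange(-12,12.5,1));print("hist z'",h)
    r=q[(q[:,2]>e[h.argmax()]-1.5)&(q[:,2]<e[h.argmax()]+2.5)]
    return M,u,dy,n,q,r
if __name__=="__main__":
  for f in ("w4","w6"):
    im=dict(np.load(f+".npz"));M,u,dy,n,q,r=bush(im)
    print(f,M,len(r),r.min(0),r.max(0),np.median(r,0))
    f2=lambda p:np.minimum(np.hypot(r[:,0]-p[0],r[:,1]-p[1])-13,99)
    s=least_squares(f2,[0,0],loss="soft_l1");print(s.x,np.abs(s.fun).mean())
    for px in ((274.6,60.7),) if f=="w4" else ((266.7,33.7),): print(plane(im,*px,.1404))
  t=bot.get_image("top");d=bot.tip_of("top","bush_mouth")[0]["location"];print("top",plane(t,*d,.1404))
E
python3 b.py
```

```text
hist z' [ 30  49  63 121  79  65  76  63 110 227 168  25   1   0   0   0   0   0
   0   0   0   0   0   0]
w4 [0.5394 0.0471 0.1404] 562 [-13.726  -12.8206  -4.4951] [15.6937 16.2065 -0.6068] [ 1.4094  2.0403 -2.4551]
[1.4695 1.579 ] 1.3757428426517506
[0.5393 0.0507 0.1404]
hist z' [ 34  42  79 125  80  59  76  76 116 217 174  24   0   0   0   0   0   0
   0   0   0   0   0   0]
w6 [0.5394 0.0471 0.1404] 578 [-14.9388 -12.9102  -4.4934] [15.6936 16.5594 -0.6447] [ 1.3481  2.1336 -2.346 ]
[1.5936 1.3674] 1.3384555699488958
[0.5402 0.0501 0.1404]
top [0.54   0.0565 0.1404]
```

{"method": "carry_out", "body": {
  "deltas": [
    {"turn": [0,0,0],"slide": [5,0,-8.5],"hand": -1},
    {"turn": [0,0,0],"slide": [10,0,-17],"hand": -1},
    {"turn": [0,0,0],"slide": [15,0,-26],"hand": -1},
    {"turn": [0,0,0],"slide": [15,0,-26],"hand": -1},
    {"turn": [0,0,0],"slide": [15,0,-26],"hand": -1},
    {"turn": [0,0,0],"slide": [15,0,-26],"hand": -1},
    {"turn": [0,0,0],"slide": [10,0,-17],"hand": -1},
    {"turn": [0,0,0],"slide": [5,0,-9],"hand": -1}
  ]
}}

```text
clock: 18.95
tcp_pos: [0.4608, -0.2623, 0.1709]
orientation: [2.978, -0.247, 0.806]
wrist_force: [0.5, -0.3, -1.5]
width: 0.24
gripper_force: 40.0
```

```bash
cat > kt.py <<'E'
from h import *
np.set_printoptions(precision=4,suppress=True)
X=np.load("X.npy")
im=bot.get_image("wrist");s=bot.observe()
print(s["tcp_pos"],s["width"],s["wrist_force"],s["joint_positions"])
np.savez("w9.npz",**{k:im[k] for k in im})
T=np.eye(4);T[:3,:3]=R.from_rotvec(s["orientation"]).as_matrix();T[:3,3]=s["tcp_pos"]
j=dict(im);j["view"]=np.linalg.inv(X);P=cloud(j)*1e3
m=(abs(P[...,1])<9)&(P[...,0]>12)&(P[...,0]<90)&(P[...,2]>-60)&(P[...,2]<60)
q=P[m]
for lo in range(10,90,6):
    b=q[(q[:,0]>=lo)&(q[:,0]<lo+6)]
    if len(b)>3: print(lo+3,len(b),"y",b[:,1].min(),b[:,1].max(),"z",np.percentile(b[:,2],[5,50]))
for t in ("key_large_tip",):
  for e in bot.tip_of("wrist",t)[:1]: print(t,e["score"],e["location"])
E
python3 kt.py
```

```text
[ 0.4611 -0.2626  0.1717] 0.2419860437375739 [ 0.7963 -0.6428  0.7564] [-0.9088 -0.3895  2.2477  0.4395  0.9229  0.6231]
13 374 y -8.722011377406133 8.696746894409268 z [-33.3483 -31.3876]
19 557 y -8.80157723587723 8.802972189834826 z [-30.8514 -28.3533]
25 573 y -8.803642086453266 8.851319986369727 z [-27.2909 -24.179 ]
31 380 y -6.258550342801835 7.30580836307545 z [-18.5782 -15.9172]
37 358 y -6.3441010567317075 6.880800229693493 z [-15.3139 -12.4979]
43 352 y -6.406622443200525 6.986871025323976 z [-11.815  -8.907]
49 347 y -6.460239625257351 7.049530719364198 z [-8.1492 -5.4564]
55 331 y -6.519891770825678 7.11244711543051 z [-4.6133 -1.9536]
61 321 y -6.525363733368218 7.178489762337111 z [-1.2774  1.2549]
67 132 y -6.028294748869146 6.678122313666261 z [1.9034 3.5683]
key_large_tip 0.79 [281.0, 126.7]
```

```bash
cat > ins.py <<'E'
from h import *
yaw=-.07;c,s=np.cos(yaw),np.sin(yaw);dx=np.array([c,s,0]);dy=np.array([-s,c,0]);ez=np.array([0,0,1.])
n=-.5*dx+.866*ez;u=.866*dx+.5*ez
F=frame(-.5*dx-.866*ez,-dy)
t=np.array([.0639,.0003,.0083])
def tcp(B,h,tt=t): return B+h*n-F.apply(tt)
B=np.array([.5412,.0487,.1397])
E
python3 - <<'E'
from ins import *
print(tcp(B,.045),F.as_matrix());rows(tcp(B,.045),F,16)
E
```

```text
[0.46771292 0.05415325 0.21780866] [[ 0.86389817 -0.06994285 -0.49878647]
 [-0.06057184 -0.997551    0.03497219]
 [-0.500011    0.         -0.86601905]]
tot mm [  7.1 316.2  48.4] deg [  0.2 -60.2  -5.8]
turn [0.0, -3.8, -0.4] slide [-0.9, -19.6, -4.1]
turn [0.0, -3.8, -0.4] slide [-1.0, -19.6, -4.0]
turn [0.0, -3.8, -0.4] slide [-1.2, -19.6, -3.9]
turn [0.0, -3.8, -0.4] slide [-1.3, -19.6, -3.9]
turn [0.0, -3.8, -0.4] slide [-1.4, -19.6, -3.8]
turn [0.0, -3.8, -0.4] slide [-1.6, -19.6, -3.7]
turn [0.0, -3.8, -0.4] slide [-1.7, -19.6, -3.5]
turn [0.0, -3.8, -0.4] slide [-1.8, -19.6, -3.4]
turn [0.0, -3.8, -0.4] slide [-1.9, -19.6, -3.3]
turn [0.0, -3.8, -0.4] slide [-2.0, -19.6, -3.2]
turn [0.0, -3.8, -0.4] slide [-2.0, -19.7, -3.0]
turn [0.0, -3.8, -0.4] slide [-2.1, -19.7, -2.9]
turn [0.0, -3.8, -0.4] slide [-2.2, -19.7, -2.8]
turn [0.0, -3.8, -0.4] slide [-2.2, -19.7, -2.6]
turn [0.0, -3.8, -0.4] slide [-2.3, -19.7, -2.5]
turn [0.0, -3.8, -0.4] slide [-2.3, -19.7, -2.3]
```

{"method": "carry_out", "body": {
  "deltas": [
    {"turn": [0,-3.8,-0.4],"slide": [-0.9,-19.6,-4.1],"hand": -1},
    {"turn": [0,-3.8,-0.4],"slide": [-1,-19.6,-4],"hand": -1},
    {"turn": [0,-3.8,-0.4],"slide": [-1.2,-19.6,-3.9],"hand": -1},
    {"turn": [0,-3.8,-0.4],"slide": [-1.3,-19.6,-3.9],"hand": -1},
    {"turn": [0,-3.8,-0.4],"slide": [-1.4,-19.6,-3.8],"hand": -1},
    {"turn": [0,-3.8,-0.4],"slide": [-1.6,-19.6,-3.7],"hand": -1},
    {"turn": [0,-3.8,-0.4],"slide": [-1.7,-19.6,-3.5],"hand": -1},
    {"turn": [0,-3.8,-0.4],"slide": [-1.8,-19.6,-3.4],"hand": -1}
  ]
}}

```text
clock: 19.72
tcp_pos: [0.4621, -0.1014, 0.1896]
orientation: [3.124, -0.175, -0.021]
wrist_force: [-0.0, -0.5, -1.8]
width: 0.234
gripper_force: 40.0
```

{"method": "carry_out", "body": {
  "deltas": [
    {"turn": [0,-3.8,-0.4],"slide": [-1.9,-19.6,-3.3],"hand": -1},
    {"turn": [0,-3.8,-0.4],"slide": [-2,-19.6,-3.2],"hand": -1},
    {"turn": [0,-3.8,-0.4],"slide": [-2,-19.7,-3],"hand": -1},
    {"turn": [0,-3.8,-0.4],"slide": [-2.1,-19.7,-2.9],"hand": -1},
    {"turn": [0,-3.8,-0.4],"slide": [-2.2,-19.7,-2.8],"hand": -1},
    {"turn": [0,-3.8,-0.4],"slide": [-2.2,-19.7,-2.6],"hand": -1},
    {"turn": [0,-3.8,-0.4],"slide": [-2.3,-19.7,-2.5],"hand": -1},
    {"turn": [0,-3.8,0],"slide": [-2.3,-19.7,-2.3],"hand": -1}
  ]
}}

```text
clock: 20.38
tcp_pos: [0.465, 0.0563, 0.2138]
orientation: [-3.01, 0.098, 0.839]
wrist_force: [-0.5, -0.2, -0.7]
width: 0.241
gripper_force: 40.0
```

```bash
cat kt.py b.py > /dev/null; python3 - <<'E'
from h import *
exec(open("kt.py").read())
import ins
print("tip world",s["tcp_pos"]+R.from_rotvec(s["orientation"]).apply(ins.t), "dir",R.from_rotvec(s["orientation"]).apply([.866,0,.5]),"n",ins.n)
from b import bush
M,u,dy,n,q,r=bush(im)
print(M,len(r),r.min(0),r.max(0),np.median(r,0))
for e in bot.tip_of("wrist","bush_mouth")[:1]: print(e["score"],e["location"],plane(im,*e["location"],.1397))
cv2.imwrite("pics/w9.png",cv2.resize(im["color"][60:300,140:420,::-1],None,fx=2.4,fy=2.4,interpolation=cv2.INTER_CUBIC))
E
```

```text
[0.4649 0.0594 0.2121] 0.24052306920707767 [-2.6194  2.0548 -2.842 ] [-0.0481  0.3252  1.4799  0.0089  1.8865  1.5863]
13 376 y -8.676115314672654 8.74096581866979 z [-33.3111 -31.407 ]
19 557 y -8.788268784606375 8.780488065107006 z [-30.9865 -28.3661]
25 578 y -8.850905700321876 8.840852757527905 z [-27.3268 -24.2491]
31 375 y -6.271415011147714 7.316769650264177 z [-18.854 -16.056]
37 358 y -6.334436699681099 6.893025685900206 z [-15.3042 -12.5716]
43 350 y -6.392572120583469 6.984044517862703 z [-11.6946  -8.8598]
49 347 y -6.474050340477311 7.056715977813119 z [-8.2533 -5.4911]
55 333 y -6.559769106567598 7.1226299517693645 z [-4.8693 -2.0141]
61 333 y -6.57610286955915 7.208953961721738 z [-1.3787  1.5111]
67 147 y -6.006383844264625 7.1949306317652235 z [1.9459 3.5588]
key_large_tip 0.7 [283.0, 125.3]
tip world [0.5149 0.0559 0.1717] dir [ 0.4759 -0.0297 -0.8789] n [-0.4988  0.035   0.866 ]
hist z' [141 123 203 323 209 180 173 175 250 464 353   8   0   0   0   0   0   0
   0   0   0   0   0   0]
[0.5394 0.0471 0.1404] 1165 [-13.6507 -12.4169  -4.4989] [16.3033 16.764  -0.6836] [ 3.4719  1.7885 -2.3634]
0.86 [286.8, 49.9] [0.5416 0.049  0.1397]
```

View pics/w9.png

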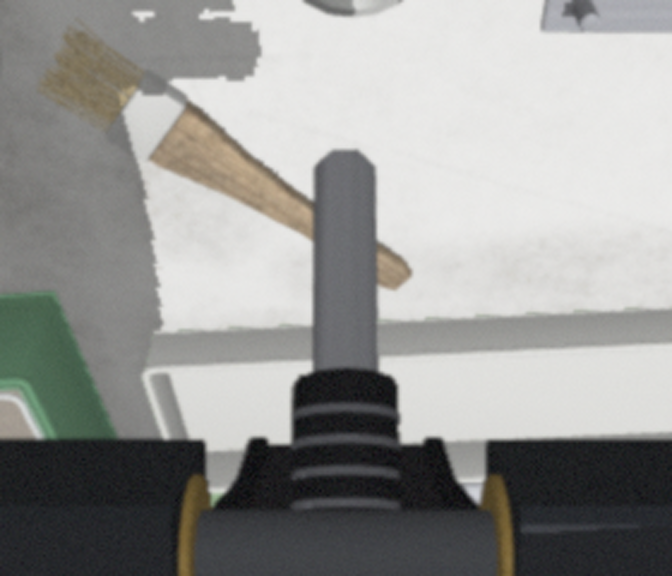

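The shank points away cleanly, with its tip at crop (345,150) and not yet over the bush. I'll correct the pose to sit just above the mouth.

```bash
python3 - <<'E'
from ins import *
np.set_printoptions(precision=4,suppress=True)
bot.get_image("wrist");s=bot.observe();print(s["tcp_pos"],tcp(B,.012))
rows(tcp(B,.012),F,6)
E
```

```text
[0.465  0.0553 0.2134] [0.4842 0.053  0.1892]
tot mm [ 19.1  -2.3 -24.2] deg [0.3 1.  0.2]
turn [0.0, 0.2, 0.0] slide [4.8, 0.2, 1.8]
turn [0.0, 0.2, 0.0] slide [4.8, 0.2, 1.8]
turn [0.0, 0.2, 0.0] slide [4.8, 0.2, 1.8]
turn [0.0, 0.2, 0.0] slide [4.8, 0.2, 1.8]
turn [0.0, 0.2, 0.0] slide [4.8, 0.2, 1.9]
turn [0.0, 0.2, 0.0] slide [4.8, 0.2, 1.9]
```

{"method": "carry_out", "body": {
  "deltas": [
    {"turn": [0,0.2,0],"slide": [4.8,0.3,1.8],"hand": -1},
    {"turn": [0,0.2,0],"slide": [4.8,0.3,1.8],"hand": -1},
    {"turn": [0,0.2,0],"slide": [4.8,0.3,1.8],"hand": -1},
    {"turn": [0,0.2,0],"slide": [4.8,0.3,1.8],"hand": -1},
    {"turn": [0,0.2,0],"slide": [4.8,0.3,1.9],"hand": -1},
    {"turn": [0,0,0],"slide": [4.8,0.3,1.9],"hand": -1},
    {"turn": [0,0,0],"slide": [0,0,0],"hand": -1},
    {"turn": [0,0,0],"slide": [0,0,0],"hand": -1}
  ]
}}

```text
clock: 21.25
tcp_pos: [0.485, 0.0518, 0.1921]
orientation: [-3.021, 0.101, 0.804]
wrist_force: [-0.0, 0.4, -1.9]
width: 0.245
gripper_force: 40.0
```

```bash
python3 - <<'E'
from ins import *
np.set_printoptions(precision=4,suppress=True)
im=bot.get_image("wrist");s=bot.observe();print(s["tcp_pos"],tcp(B,.012),s["wrist_force"])
from b import bush
M,u,dy,n,q,r=bush(im)
r=r[np.hypot(r[:,0]-1.5,r[:,1]-2)<17];print(len(r),np.percentile(r,[1,50,99],0))
print("tip in M frame", (s["tcp_pos"]+R.from_rotvec(s["orientation"]).apply(t)-M)@np.c_[u,dy,n]*1e3)
print("B in M",(B-M)@np.c_[u,dy,n]*1e3)
for e in bot.tip_of("wrist","bush_mouth")[:1]+bot.tip_of("wrist","key_large_tip")[:1]: print(e["score"],e["location"],plane(im,*e["location"],.1397))
rows(tcp(B,-.021),F,8)
E
```

```text
[0.485  0.0519 0.1923] [0.4842 0.053  0.1892] [-0.358  -0.3161 -0.8308]
hist z' [128 143 193 291 179 168 176 173 213 392 301   4   0   0   0   0   0   0
   0   0   0   0   1  11]
995 [[-12.5753 -11.6874  -4.3837]
 [  3.7712   2.4301  -2.3308]
 [ 15.5952  16.2597  -1.161 ]]
tip in M frame [ 3.6334  0.7201 12.8595]
B in M [ 1.0586  1.6811 -1.4472]
0.59 [279.6, 102.7] [0.5433 0.0496 0.1397]
0.88 [282.4, 124.7] [0.5297 0.049  0.1397]
tot mm [ 15.5  -0.1 -31.9] deg [ 0.3 -0.3  0.1]
turn [0.0, -0.0, 0.0] slide [3.7, -0.1, 2.5]
turn [0.0, -0.0, 0.0] slide [3.7, -0.1, 2.5]
turn [0.0, -0.0, 0.0] slide [3.7, -0.1, 2.5]
turn [0.0, -0.0, 0.0] slide [3.7, -0.1, 2.5]
turn [0.0, -0.0, 0.0] slide [3.7, -0.1, 2.5]
turn [0.0, -0.0, 0.0] slide [3.7, -0.1, 2.5]
turn [0.0, -0.0, 0.0] slide [3.7, -0.1, 2.5]
turn [0.0, -0.0, 0.0] slide [3.7, -0.1, 2.5]
```

```bash
python3 - <<'E'
from ins import *
rows(tcp(B,.006),F,2);rows(tcp(B,-.008),F,3,tcp(B,.006),F);rows(tcp(B,-.022),F,4,tcp(B,-.008),F)
E
```

```text
tot mm [ 2.1  0.8 -8.5] deg [ 0.3 -0.3  0.1]
turn [0.1, -0.1, 0.1] slide [3.0, -0.5, 3.2]
turn [0.1, -0.1, 0.1] slide [3.0, -0.5, 3.2]
tot mm [  7.   -0.5 -12.1] deg [0. 0. 0.]
turn [0.0, 0.0, 0.0] slide [4.0, -0.0, 2.3]
turn [0.0, 0.0, 0.0] slide [4.0, 0.0, 2.3]
turn [0.0, 0.0, 0.0] slide [4.0, -0.0, 2.3]
tot mm [  7.   -0.5 -12.1] deg [0. 0. 0.]
turn [0.0, 0.0, 0.0] slide [3.0, -0.0, 1.7]
turn [0.0, 0.0, 0.0] slide [3.0, 0.0, 1.7]
turn [0.0, 0.0, 0.0] slide [3.0, 0.0, 1.7]
turn [0.0, 0.0, 0.0] slide [3.0, -0.0, 1.7]
```

{"method": "carry_out", "body": {
  "deltas": [
    {"turn": [0.1,-0.1,0.1],"slide": [3,-0.5,3.2],"hand": -1},
    {"turn": [0.1,-0.1,0.1],"slide": [3,-0.5,3.2],"hand": -1},
    {"turn": [0,0,0],"slide": [0,0,0],"hand": -1},
    {"turn": [0,0,0],"slide": [4,0,2.3],"hand": -1},
    {"turn": [0,0,0],"slide": [4,0,2.3],"hand": -1},
    {"turn": [0,0,0],"slide": [4,0,2.3],"hand": -1},
    {"turn": [0,0,0],"slide": [0,0,0],"hand": -1},
    {"turn": [0,0,0],"slide": [0,0,0],"hand": -1}
  ]
}}

```text
clock: 22.07
tcp_pos: [0.4942, 0.0524, 0.1714]
orientation: [-3.016, 0.107, 0.808]
wrist_force: [1.6, 1.0, -1.7]
width: 0.24
gripper_force: 40.0
```

```bash
cat > st.py <<'E'
from ins import *
np.set_printoptions(precision=4,suppress=True)
s=bot.observe();Rm=R.from_rotvec(s["orientation"]);W=np.c_[u,dy,n]
print(s["clock"],"F(u,dy,n)",s["wrist_force"]@W,"M",s["moment"]@W,"tip in B",(s["tcp_pos"]+Rm.apply(t)-B)@W*1e3,"w",s["width"],s["gripper_force"],"j",s["joint_positions"])
E
python3 st.py
```

```text
22.0667 F(u,dy,n) [ 0.5127  1.078  -2.2027] M [ 0.1804 -0.641  -0.1292] tip in B [-0.2046  0.0151 -8.4564] w 0.24032111612206086 39.998729825019836 j [-0.0574  0.4019  1.4506  0.0057  1.8121  1.5841]
```

{"method": "carry_out", "body": {
  "deltas": [
    {"turn": [0,0,0],"slide": [2.5,0,1.5],"hand": -1},
    {"turn": [0,0,0],"slide": [2.5,0,1.5],"hand": -1},
    {"turn": [0,0,0],"slide": [2.5,0,1.5],"hand": -1},
    {"turn": [0,0,0],"slide": [2.5,0,1.5],"hand": -1},
    {"turn": [0,0,0],"slide": [2,0,1.1],"hand": -1},
    {"turn": [0,0,0],"slide": [0,0,0],"hand": -1},
    {"turn": [0,0,0],"slide": [0,0,0],"hand": -1},
    {"turn": [0,0,0],"slide": [0,0,0],"hand": -1}
  ]
}}

```text
clock: 22.73
tcp_pos: [0.501, 0.0518, 0.1596]
orientation: [-3.017, 0.107, 0.807]
wrist_force: [1.7, 1.3, -1.9]
width: 0.24
gripper_force: 40.0
```

```bash
python3 st.py
```

```text
22.7333 F(u,dy,n) [ 0.4373  1.4507 -2.4625] M [ 0.1679 -0.718  -0.2467] tip in B [ -0.1164  -0.0926 -22.0901] w 0.23956822140220185 40.002856850624084 j [-0.0575  0.4276  1.4395  0.0054  1.797   1.5839]
```

{"method": "carry_out", "body": {
  "deltas": [
    {"turn": [0,0,0],"slide": [0,0,0],"hand": 0.1},
    {"turn": [0,0,0],"slide": [0,0,0],"hand": 0.3},
    {"turn": [0,0,0],"slide": [0,0,0],"hand": 0.3},
    {"turn": [0,0,0],"slide": [0,0,0],"hand": 0.3},
    {"turn": [0,0,0],"slide": [0,0,0],"hand": 0.3},
    {"turn": [0,0,0],"slide": [0,0,0],"hand": 0.3},
    {"turn": [0,0,0],"slide": [0,0,-10],"hand": 0.3},
    {"turn": [0,0,0],"slide": [0,0,-20],"hand": 0.3}
  ]
}}

```text
clock: 23.4
tcp_pos: [0.5142, 0.0509, 0.1846]
orientation: [-3.015, 0.107, 0.815]
wrist_force: [0.5, 0.3, 0.4]
width: 0.637
gripper_force: 0.0
```

{"method": "carry_out", "body": {
  "deltas": [
    {"turn": [0,0,0],"slide": [0,0,-30],"hand": 0.3},
    {"turn": [0,0,0],"slide": [0,0,-30],"hand": 0.5},
    {"turn": [0,0,0],"slide": [0,0,-30],"hand": 0.5},
    {"turn": [0,0,0],"slide": [0,0,-30],"hand": 0.5},
    {"turn": [0,0,0],"slide": [0,0,-20],"hand": 0.5},
    {"turn": [0,0,0],"slide": [0,0,-10],"hand": 0.5},
    {"turn": [0,0,0],"slide": [0,0,0],"hand": 0.5},
    {"turn": [0,0,0],"slide": [0,0,0],"hand": 0.5}
  ]
}}

```text
clock: 24.07
tcp_pos: [0.591, 0.0456, 0.316]
orientation: [-3.017, 0.107, 0.805]
wrist_force: [0.5, 1.0, -0.8]
width: 0.749
gripper_force: 0.0
```

```bash
python3 - <<'E'
from ins import *
np.set_printoptions(precision=4,suppress=True)
im=bot.get_image("wrist");np.savez("w10.npz",**{k:im[k] for k in im});s=bot.observe();print(s["clock"],s["tcp_pos"],s["joint_positions"])
W=np.c_[u,dy,n]
P=cloud(im);b=hue(im,105,130,120);q=(P[b]-B)@W*1e3;q=q[(np.abs(q[:,:2])<60).all(1)&(q[:,2]>40)&(q[:,2]<150)]
print("bar",len(q),np.percentile(q,[1,50,99],0) if len(q) else 0)
if len(q): print(cv2.minAreaRect(q[:,:2].astype(np.float32)))
save(im,"w10.png")
G=frame(-n,u);T=B+(.104-.036)*n
print("G",G.as_matrix(),T+.07*n)
rows(T+.07*n,G,16)
E
```

```text
24.1167 [0.5904 0.0457 0.3151] [-0.0588  0.5626  0.9644  0.0054  2.1382  1.5846]
bar 2030 [[ -7.5894 -36.7388  87.7159]
 [ -2.3207   0.6471 104.7239]
 [ -0.1235  37.8131 115.2981]]
((-4.014386177062988, 0.20196533203125), (9.597755432128906, 77.37749481201172), 1.3656328916549683)
G [[ 0.0699  0.8639  0.4988]
 [ 0.9976 -0.0606 -0.035 ]
 [-0.      0.5    -0.866 ]] [0.4724 0.0535 0.2592]
tot mm [-118.     7.9  -55.9] deg [-46.7  46.8 -81. ]
turn [-2.9, 2.9, -5.1] slide [-4.7, 0.0, 6.7]
turn [-2.9, 2.9, -5.1] slide [-5.0, -0.7, 6.5]
turn [-2.9, 2.9, -5.1] slide [-5.2, -1.5, 6.1]
turn [-2.9, 2.9, -5.1] slide [-5.3, -2.3, 5.8]
turn [-2.9, 2.9, -5.1] slide [-5.4, -3.0, 5.4]
turn [-2.9, 2.9, -5.1] slide [-5.3, -3.8, 4.9]
turn [-2.9, 2.9, -5.1] slide [-5.2, -4.5, 4.4]
turn [-2.9, 2.9, -5.1] slide [-5.0, -5.1, 3.9]
turn [-2.9, 2.9, -5.1] slide [-4.7, -5.8, 3.4]
turn [-2.9, 2.9, -5.1] slide [-4.3, -6.3, 2.9]
turn [-2.9, 2.9, -5.1] slide [-3.9, -6.8, 2.3]
turn [-2.9, 2.9, -5.1] slide [-3.4, -7.2, 1.8]
turn [-2.9, 2.9, -5.1] slide [-2.8, -7.6, 1.3]
turn [-2.9, 2.9, -5.1] slide [-2.2, -7.9, 0.7]
turn [-2.9, 2.9, -5.1] slide [-1.5, -8.0, 0.2]
turn [-2.9, 2.9, -5.1] slide [-0.8, -8.1, -0.2]
```

View pics/w10.png

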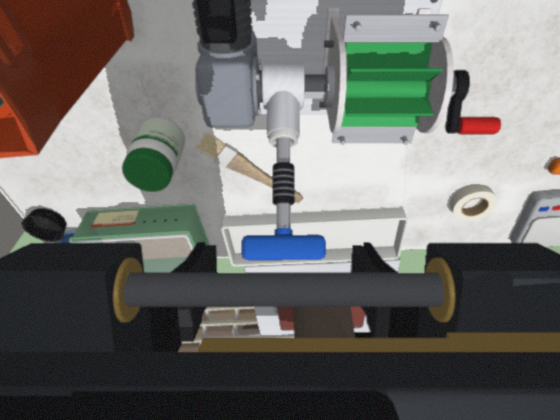

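The key stands in the bush with its bar at (284,246). It leans about 6° toward the robot and has not dropped into the socket. I'll swing round to take the bar along the screw's axis.

{"method": "carry_out", "body": {
  "deltas": [
    {"turn": [-2.9,2.9,-5.1],"slide": [-4.7,0,6.7],"hand": 0.5},
    {"turn": [-2.9,2.9,-5.1],"slide": [-5,-0.7,6.5],"hand": 0.5},
    {"turn": [-2.9,2.9,-5.1],"slide": [-5.2,-1.5,6.1],"hand": 0.5},
    {"turn": [-2.9,2.9,-5.1],"slide": [-5.3,-2.3,5.8],"hand": 0.5},
    {"turn": [-2.9,2.9,-5.1],"slide": [-5.4,-3,5.4],"hand": 0.5},
    {"turn": [-2.9,2.9,-5.1],"slide": [-5.3,-3.8,4.9],"hand": 0.5},
    {"turn": [-2.9,2.9,-5.1],"slide": [-5.2,-4.5,4.4],"hand": 0.5},
    {"turn": [-2.9,2.9,-5.1],"slide": [-5,-5.1,3.9],"hand": 0.5}
  ]
}}

```text
clock: 24.78
tcp_pos: [0.53, 0.05, 0.2864]
orientation: [2.748, 1.043, -0.138]
wrist_force: [-0.2, -0.6, -0.3]
width: 0.746
gripper_force: 0.0
```

{"method": "carry_out", "body": {
  "deltas": [
    {"turn": [-2.9,2.9,-5.1],"slide": [-4.7,-5.8,3.4],"hand": 0.5},
    {"turn": [-2.9,2.9,-5.1],"slide": [-4.3,-6.3,2.9],"hand": 0.5},
    {"turn": [-2.9,2.9,-5.1],"slide": [-3.9,-6.8,2.3],"hand": 0.5},
    {"turn": [-2.9,2.9,-5.1],"slide": [-3.4,-7.2,1.8],"hand": 0.4},
    {"turn": [-2.9,2.9,-5.1],"slide": [-2.8,-7.6,1.3],"hand": 0.4},
    {"turn": [-2.9,2.9,-5.1],"slide": [-2.2,-7.9,0.7],"hand": 0.4},
    {"turn": [-2.9,2.9,-5.1],"slide": [-1.5,-8,0.2],"hand": 0.4},
    {"turn": [-2.9,2.9,-5.1],"slide": [-0.8,-8.1,-0.2],"hand": 0.4}
  ]
}}

```text
clock: 25.45
tcp_pos: [0.4708, 0.0539, 0.2583]
orientation: [1.977, 1.872, 0.492]
wrist_force: [-0.7, -0.6, -0.8]
width: 0.704
gripper_force: 0.0
```

```bash
cat >> ins.py <<'E'
G=frame(-n,u);T=B+(.104-.036)*n;W=np.c_[u,dy,n]
E
python3 - <<'E'
from ins import *
np.set_printoptions(precision=4,suppress=True)
im=bot.get_image("wrist");s=bot.observe();print(s["clock"],s["tcp_pos"],s["joint_positions"],(s["tcp_pos"]-B)@W*1e3)
P=cloud(im);b=hue(im,105,130,120);q=(P[b]-B)@W*1e3;q=q[(np.abs(q[:,:2])<60).all(1)&(q[:,2]>40)&(q[:,2]<150)]
print("bar",len(q),np.percentile(q,[1,50,99],0) if len(q) else 0)
if len(q): print(cv2.minAreaRect(q[:,:2].astype(np.float32)))
rows(T-.009*u,G,8)
E
```

```text
25.5 [0.4676 0.0536 0.2547] [-0.0524 -0.692   2.2691 -0.0018  1.0499 -0.0079] [ -6.3583  -0.2493 136.448 ]
bar 3790 [[-22.9333 -25.3935 101.8897]
 [-11.9498   8.7472 114.8248]
 [ -1.5795  39.9472 116.8184]]
((-12.661103248596191, 4.0702667236328125), (22.83335304260254, 72.36783599853516), 0.7944297194480896)
tot mm [ 31.9  -2.  -60.6] deg [-0.5 -0.4  1.4]
turn [-0.1, -0.1, 0.2] slide [-0.0, -0.3, 8.6]
turn [-0.1, -0.1, 0.2] slide [-0.0, -0.3, 8.6]
turn [-0.1, -0.1, 0.2] slide [-0.0, -0.3, 8.6]
turn [-0.1, -0.1, 0.2] slide [-0.0, -0.3, 8.6]
turn [-0.1, -0.1, 0.2] slide [0.0, -0.3, 8.6]
turn [-0.1, -0.1, 0.2] slide [0.0, -0.3, 8.6]
turn [-0.1, -0.1, 0.2] slide [0.0, -0.3, 8.6]
turn [-0.1, -0.1, 0.2] slide [0.0, -0.3, 8.6]
```

{"method": "carry_out", "body": {
  "deltas": [
    {"turn": [-0.1,-0.1,0.2],"slide": [0,-1.4,8.6],"hand": 0.3},
    {"turn": [-0.1,-0.1,0.2],"slide": [0,-1.4,8.6],"hand": 0.2},
    {"turn": [-0.1,-0.1,0.2],"slide": [0,-1.4,8.6],"hand": 0.2},
    {"turn": [-0.1,-0.1,0.2],"slide": [0,-1.3,8.6],"hand": 0.2},
    {"turn": [-0.1,0,0.2],"slide": [0,0,8.6],"hand": 0.2},
    {"turn": [0,0,0.2],"slide": [0,0,8.6],"hand": 0.2},
    {"turn": [0,0,0.2],"slide": [0,0,8.6],"hand": 0.2},
    {"turn": [0,0,0],"slide": [0,0,8.6],"hand": 0.1}
  ]
}}

```text
clock: 26.17
tcp_pos: [0.5022, 0.051, 0.1968]
orientation: [2.003, 1.835, 0.496]
wrist_force: [-0.1, 1.0, -0.4]
width: 0.579
gripper_force: 0.0
```

{"method": "carry_out", "body": {
  "deltas": [
    {"turn": [0,0,0],"slide": [0,0,0],"hand": 0},
    {"turn": [0,0,0],"slide": [0,0,0],"hand": -1},
    {"turn": [0,0,0],"slide": [0,0,0],"hand": -1},
    {"turn": [0,0,0],"slide": [0,0,0],"hand": -1},
    {"turn": [0,0,0],"slide": [0,0,0],"hand": -1},
    {"turn": [0,0,0],"slide": [0,0,0],"hand": -1},
    {"turn": [0,0,0],"slide": [0,0,0],"hand": -1},
    {"turn": [0,0,0],"slide": [0,0,0],"hand": -1}
  ],
  "grip_force": 15
}}

```text
clock: 26.83
tcp_pos: [0.5019, 0.0508, 0.1985]
orientation: [2.001, 1.833, 0.498]
wrist_force: [-1.1, -0.4, 1.3]
width: 0.258
gripper_force: 14.8
```

```bash
cat > st2.py <<'E'
from ins import *
np.set_printoptions(precision=3,suppress=True)
s=bot.observe();Rm=R.from_rotvec(s["orientation"])
r=(B+.0-s["tcp_pos"])
print(s["clock"],"F",s["wrist_force"]@W,"M",s["moment"]@W,"tcp in B",(s["tcp_pos"]-B)@W*1e3,"w",round(s["width"],3),round(s["gripper_force"],1),"j6",s["joint_positions"][5],"dev deg",np.degrees((G.inv()*Rm).as_rotvec()))
E
python3 st2.py
```

```text
26.8333 F [-0.216 -0.475  1.676] M [-0.096  0.19  -0.026] tcp in B [-4.639 -0.627 70.622] w 0.258 14.8 j6 0.055593705023502055 dev deg [-0.11  -0.236  0.94 ]
```

{"method": "carry_out", "body": {
  "deltas": [
    {"turn": [0,0,0],"slide": [0,1.1,0],"hand": -1},
    {"turn": [0,0,0],"slide": [0,1.1,0],"hand": -1},
    {"turn": [0,0,0],"slide": [0,1.1,0],"hand": -1},
    {"turn": [0,0,0],"slide": [0,1.1,0],"hand": -1},
    {"turn": [0,0,0],"slide": [0,0,0],"hand": -1},
    {"turn": [0,0,0],"slide": [0,0,0],"hand": -1},
    {"turn": [0,0,0],"slide": [0,0,0],"hand": -1},
    {"turn": [0,0,0],"slide": [0,0,0],"hand": -1}
  ]
}}

```text
clock: 27.5
tcp_pos: [0.5052, 0.0506, 0.1998]
orientation: [2.003, 1.835, 0.496]
wrist_force: [-3.8, 0.5, 1.9]
width: 0.254
gripper_force: 15.0
```

```bash
python3 st2.py
```

```text
27.5 F [-2.309  0.252  3.562] M [-0.039  0.997 -0.01 ] tcp in B [-1.211 -0.656 70.079] w 0.254 15.0 j6 0.054889334108098604 dev deg [ 0.003 -0.235  0.937]
```

{"method": "carry_out", "body": {
  "deltas": [
    {"turn": [0,0,0],"slide": [0,-0.4,0.8],"hand": -1},
    {"turn": [0,0,0],"slide": [0,0,0.7],"hand": -1},
    {"turn": [0,0,-3],"slide": [0,0,0],"hand": -1},
    {"turn": [0,0,-3],"slide": [0,0,0],"hand": -1},
    {"turn": [0,0,-3],"slide": [0,0,0],"hand": -1},
    {"turn": [0,0,-3],"slide": [0,0,0],"hand": -1},
    {"turn": [0,0,-3],"slide": [0,0,0],"hand": -1},
    {"turn": [0,0,0],"slide": [0,0,0],"hand": -1}
  ],
  "grip_force": 25
}}

```text
clock: 28.17
tcp_pos: [0.5061, 0.0504, 0.1985]
orientation: [1.723, 2.057, 0.418]
wrist_force: [-1.0, 0.3, -1.6]
width: 0.248
gripper_force: 25.0
```

```bash
python3 st2.py
```

```text
28.1667 F [-1.661  0.265 -0.868] M [-0.015  0.384 -0.065] tcp in B [-1.026 -0.722 68.527] w 0.248 25.0 j6 -0.20860957576668065 dev deg [ -0.046  -0.243 -14.154]
```

{"method": "carry_out", "body": {
  "deltas": [
    {"turn": [0,0,0],"slide": [0,0,0.5],"hand": -1},
    {"turn": [0,0,0],"slide": [0,0,0.5],"hand": -1},
    {"turn": [0,0,0],"slide": [0,0,0.5],"hand": -1},
    {"turn": [0,0,0],"slide": [0,0,0.5],"hand": -1},
    {"turn": [0,0,0],"slide": [0,0,0.5],"hand": -1},
    {"turn": [0,0,0],"slide": [0,0,0.5],"hand": -1},
    {"turn": [0,0,0],"slide": [0,0,0],"hand": -1},
    {"turn": [0,0,0],"slide": [0,0,0],"hand": -1}
  ]
}}

```text
clock: 28.83
tcp_pos: [0.5075, 0.0504, 0.1967]
orientation: [1.726, 2.055, 0.419]
wrist_force: [-5.8, -0.5, 6.0]
width: 0.253
gripper_force: 25.0
```

```bash
python3 st2.py
```

```text
28.8333 F [-1.946 -0.866  8.046] M [-0.123  0.927 -0.101] tcp in B [-0.705 -0.693 66.189] w 0.253 25.0 j6 -0.20559137149515905 dev deg [ -0.045  -0.246 -13.996]
```

{"method": "carry_out", "body": {
  "deltas": [
    {"turn": [0,0,-3],"slide": [0,0,0],"hand": -1},
    {"turn": [0,0,-3],"slide": [0,0,0],"hand": -1},
    {"turn": [0,0,-3],"slide": [0,0,0],"hand": -1},
    {"turn": [0,0,-3],"slide": [0,0,0],"hand": -1},
    {"turn": [0,0,-3],"slide": [0,0,0],"hand": -1},
    {"turn": [0,0,0],"slide": [0,0,0],"hand": -1},
    {"turn": [0,0,0],"slide": [0,0,0],"hand": -1},
    {"turn": [0,0,0],"slide": [0,0,0],"hand": -1}
  ]
}}

```text
clock: 29.5
tcp_pos: [0.5079, 0.0504, 0.1969]
orientation: [1.432, 2.239, 0.338]
wrist_force: [-5.1, 0.2, 5.5]
width: 0.253
gripper_force: 25.6
```

```bash
python3 st2.py
```

```text
29.5 F [-1.649 -0.139  7.351] M [-0.043  0.532 -0.708] tcp in B [-0.237 -0.646 66.219] w 0.253 25.6 j6 -0.4653178065401373 dev deg [ -0.076  -0.25  -28.849]
```

{"method": "carry_out", "body": {
  "deltas": [
    {"turn": [0,0,5],"slide": [0,0,0.2],"hand": -1},
    {"turn": [0,0,5],"slide": [0,0,0.2],"hand": -1},
    {"turn": [0,0,5],"slide": [0,0,0.2],"hand": -1},
    {"turn": [0,0,5],"slide": [0,0,0.2],"hand": -1},
    {"turn": [0,0,5],"slide": [0,0,0.2],"hand": -1},
    {"turn": [0,0,5],"slide": [0,0,0.2],"hand": -1},
    {"turn": [0,0,5],"slide": [0,0,0.2],"hand": -1},
    {"turn": [0,0,0],"slide": [0,0,0],"hand": -1}
  ]
}}

```text
clock: 30.17
tcp_pos: [0.5079, 0.0503, 0.1942]
orientation: [2.094, 1.748, 0.523]
wrist_force: [-0.4, 0.3, -0.9]
width: 0.253
gripper_force: 24.8
```

```bash
python3 st2.py; python3 - <<'E'
from ins import *
np.set_printoptions(precision=4,suppress=True)
im=bot.get_image("wrist");np.savez("w11.npz",**{k:im[k] for k in im})
P=cloud(im);b=hue(im,105,130,120);q=(P[b]-B)@W*1e3;q=q[(np.abs(q[:,:2])<60).all(1)&(q[:,2]>40)&(q[:,2]<150)]
print("bar",len(q),np.percentile(q,[1,50,90,99],0) if len(q) else 0)
E
```

```text
30.1667 F [-0.797  0.253 -0.623] M [0.062 0.416 0.049] tcp in B [-1.672 -0.711 63.847] w 0.253 24.8 j6 0.14708805045537726 dev deg [-0.019 -0.24   6.207]
bar 5816 [[-12.7764 -26.3674  96.6096]
 [  0.8408  16.8182 108.7952]
 [  9.4124  36.2623 109.8764]
 [ 12.3758  39.6174 110.5884]]
```

{"method": "carry_out", "body": {
  "deltas": [
    {"turn": [0,0,0],"slide": [0,0,0.7],"hand": -1},
    {"turn": [0,0,0],"slide": [0,0,0.7],"hand": -1},
    {"turn": [0,0,0],"slide": [0,0,0.7],"hand": -1},
    {"turn": [0,0,0],"slide": [0,0,0.7],"hand": -1},
    {"turn": [0,0,0],"slide": [0,0,0.7],"hand": -1},
    {"turn": [0,0,0],"slide": [0,0,0],"hand": -1},
    {"turn": [0,0,0],"slide": [0,0,0],"hand": -1},
    {"turn": [0,0,0],"slide": [0,0,0],"hand": -1}
  ]
}}

```text
clock: 30.88
tcp_pos: [0.5097, 0.0502, 0.1917]
orientation: [2.089, 1.753, 0.522]
wrist_force: [-2.8, -0.1, 0.1]
width: 0.248
gripper_force: 24.8
```

```bash
python3 st2.py
```

```text
30.8833 F [-2.317 -0.264  1.481] M [-0.025  0.752  0.025] tcp in B [-1.323 -0.729 60.79 ] w 0.248 24.8 j6 0.1421818073079136 dev deg [-0.039 -0.236  5.931]
```

{"method": "carry_out", "body": {
  "deltas": [
    {"turn": [0,0,6],"slide": [0,0,0.3],"hand": -1},
    {"turn": [0,0,6],"slide": [0,0,0.3],"hand": -1},
    {"turn": [0,0,6],"slide": [0,0,0.3],"hand": -1},
    {"turn": [0,0,6],"slide": [0,0,0.2],"hand": -1},
    {"turn": [0,0,6],"slide": [0,0,0.2],"hand": -1},
    {"turn": [0,0,6],"slide": [0,0,0.1],"hand": -1},
    {"turn": [0,0,6],"slide": [0,0,0.1],"hand": -1},
    {"turn": [0,0,0],"slide": [0,0,0],"hand": -1}
  ],
  "grip_force": 35
}}

```text
clock: 31.55
tcp_pos: [0.51, 0.0507, 0.1909]
orientation: [2.7, 0.921, 0.702]
wrist_force: [-10.3, 2.7, 8.5]
width: 0.253
gripper_force: 34.9
```

```bash
python3 st2.py
```

```text
31.55 F [-4.821  1.949 12.58 ] M [ 0.494  1.794 -0.002] tcp in B [-1.46  -0.167 59.939] w 0.253 34.9 j6 0.8808806693796697 dev deg [-0.049 -0.18  48.267]
```

{"method": "carry_out", "body": {
  "deltas": [
    {"turn": [0,0,6],"slide": [0,0,0.05],"hand": -1},
    {"turn": [0,0,6],"slide": [0,0,0.05],"hand": -1},
    {"turn": [0,0,6],"slide": [0,0,0.1],"hand": -1},
    {"turn": [0,0,6],"slide": [0,0,0.1],"hand": -1},
    {"turn": [0,0,6],"slide": [0,0,0.1],"hand": -1},
    {"turn": [0,0,6],"slide": [0,0,0.1],"hand": -1},
    {"turn": [0,0,6],"slide": [0,0,0.1],"hand": -1},
    {"turn": [0,0,0],"slide": [0,0,0],"hand": -1}
  ]
}}

```text
clock: 32.22
tcp_pos: [0.5107, 0.051, 0.1905]
orientation: [3.014, -0.114, 0.808]
wrist_force: [-7.0, 4.0, 5.7]
width: 0.252
gripper_force: 35.0
```

```bash
python3 st2.py
```

```text
32.2167 F [-3.496  3.474  8.553] M [0.976 1.383 0.01 ] tcp in B [-1.078  0.152 59.3  ] w 0.252 35.0 j6 1.613946965131399 dev deg [-0.135 -0.085 90.283]
```

{"method": "carry_out", "body": {
  "deltas": [
    {"turn": [0,0,5],"slide": [0,0,0.1],"hand": -1},
    {"turn": [0,0,5],"slide": [0,0,0.1],"hand": -1},
    {"turn": [0,0,4],"slide": [0,0,0.1],"hand": -1},
    {"turn": [0,0,4],"slide": [0,0,0.1],"hand": -1},
    {"turn": [0,0,4],"slide": [0,0,0.05],"hand": -1},
    {"turn": [0,0,4],"slide": [0,0,0.05],"hand": -1},
    {"turn": [0,0,0],"slide": [0,0,0],"hand": -1},
    {"turn": [0,0,0],"slide": [0,0,0],"hand": -1}
  ]
}}

```text
clock: 32.88
tcp_pos: [0.5112, 0.0508, 0.1903]
orientation: [-2.844, 0.763, -0.777]
wrist_force: [-6.2, 2.8, 6.0]
width: 0.25
gripper_force: 35.0
```

```bash
python3 st2.py
```

```text
32.8833 F [-2.532  2.313  8.375] M [ 0.817  1.201 -0.084] tcp in B [-0.747  0.042 58.859] w 0.25 35.0 j6 2.0624550557353025 dev deg [ -0.198  -0.026 115.975]
```

{"method": "carry_out", "body": {
  "deltas": [
    {"turn": [0,0,4],"slide": [0,0,0.07],"hand": -1},
    {"turn": [0,0,4],"slide": [0,0,0.07],"hand": -1},
    {"turn": [0,0,4],"slide": [0,0,0.07],"hand": -1},
    {"turn": [0,0,4],"slide": [0,0,0.07],"hand": -1},
    {"turn": [0,0,3],"slide": [0,0,0.05],"hand": -1},
    {"turn": [0,0,3],"slide": [0,0,0.05],"hand": -1},
    {"turn": [0,0,0],"slide": [0,0,0],"hand": -1},
    {"turn": [0,0,0],"slide": [0,0,0],"hand": -1}
  ]
}}

```text
clock: 33.55
tcp_pos: [0.5113, 0.0508, 0.1899]
orientation: [-2.572, 1.255, -0.714]
wrist_force: [-7.2, 1.8, 5.3]
width: 0.246
gripper_force: 35.0
```

```bash
python3 st2.py
```

```text
33.55 F [-3.739  1.313  8.222] M [ 0.807  1.32  -0.092] tcp in B [-0.826 -0.011 58.491] w 0.246 35.0 j6 2.4463692535545105 dev deg [ -0.219  -0.004 137.967]
```

{"method": "carry_out", "body": {
  "deltas": [
    {"turn": [0,0,3],"slide": [0,0,0.05],"hand": -1},
    {"turn": [0,0,3],"slide": [0,0,0.05],"hand": -1},
    {"turn": [0,0,3],"slide": [0,0,0.05],"hand": -1},
    {"turn": [0,0,2],"slide": [0,0,0.05],"hand": -1},
    {"turn": [0,0,0],"slide": [0,0,0],"hand": -1},
    {"turn": [0,0,0],"slide": [0,0,0],"hand": -1},
    {"turn": [0,0,0],"slide": [0,0,0],"hand": -1},
    {"turn": [0,0,0],"slide": [0,0,0],"hand": -1}
  ]
}}

```text
clock: 34.22
tcp_pos: [0.5114, 0.0507, 0.1898]
orientation: [-2.409, 1.476, -0.675]
wrist_force: [-7.6, 3.3, 6.8]
width: 0.249
gripper_force: 35.0
```

```bash
python3 st2.py;  python3 - <<'E'
from ins import *
np.set_printoptions(precision=4,suppress=True)
im=bot.get_image("wrist");s=bot.observe()
P=cloud(im);b=hue(im,105,130,120);q=(P[b]-B)@W*1e3;q=q[(np.abs(q[:,:2])<60).all(1)&(q[:,2]>40)&(q[:,2]<150)]
print("bar",len(q),np.percentile(q,[1,50,90,99],0) if len(q) else 0)
q=q[q[:,2]>np.percentile(q[:,2],60)-2]
m=cv2.fitLine(q[:,:2].astype(np.float32),cv2.DIST_HUBER,0,.01,.01).ravel();print("bar dir deg from dy",np.degrees(np.arctan2(m[0],m[1])))
x=R.from_rotvec(s["orientation"]).as_matrix()[:,0]@W;print("tool x",np.degrees(np.arctan2(x[0],x[1])))
E
```

```text
34.2167 F [-3.364  2.739  9.823] M [ 0.699  1.344 -0.07 ] tcp in B [-0.847 -0.118 58.285] w 0.249 35.0 j6 2.6380960679093235 dev deg [ -0.241   0.008 148.95 ]
bar 5753 [[-18.5948 -37.8908  91.1787]
 [  9.4383 -16.2811 102.9222]
 [ 21.2623  15.6216 104.1234]
 [ 26.477   22.8969 104.8129]]
bar dir deg from dy 149.39711
tool x 148.95134998127574
```

{"method": "carry_out", "body": {
  "deltas": [
    {"turn": [0,0,0],"slide": [0,0,-0.3],"hand": 0},
    {"turn": [0,0,0],"slide": [0,0,0],"hand": 0.2},
    {"turn": [0,0,0],"slide": [0,0,0],"hand": 0.2},
    {"turn": [0,0,0],"slide": [0,0,0],"hand": 0.2},
    {"turn": [0,0,0],"slide": [0,0,-10],"hand": 0.2},
    {"turn": [0,0,0],"slide": [0,0,-20],"hand": 0.2},
    {"turn": [0,0,0],"slide": [0,0,-20],"hand": 0.2},
    {"turn": [0,0,-6],"slide": [0,0,0],"hand": 0.2}
  ]
}}

```text
clock: 34.93
tcp_pos: [0.4874, 0.052, 0.2369]
orientation: [-2.497, 1.357, -0.705]
wrist_force: [0.2, 0.2, -0.3]
width: 0.595
gripper_force: 0.0
```

{"method": "carry_out", "body": {
  "deltas": [
    {"turn": [0,0,-7],"slide": [0,0,0],"hand": 0.2},
    {"turn": [0,0,-7],"slide": [0,0,0],"hand": 0.2},
    {"turn": [0,0,-7],"slide": [0,0,0],"hand": 0.2},
    {"turn": [0,0,-7],"slide": [0,0,0],"hand": 0.2},
    {"turn": [0,0,-7],"slide": [0,0,0],"hand": 0.2},
    {"turn": [0,0,-7],"slide": [0,0,0],"hand": 0.2},
    {"turn": [0,0,-7],"slide": [0,0,0],"hand": 0.2},
    {"turn": [0,0,-7],"slide": [0,0,0],"hand": 0.2}
  ]
}}

```text
clock: 35.6
tcp_pos: [0.4864, 0.0519, 0.2326]
orientation: [2.998, -0.018, 0.803]
wrist_force: [-0.6, -0.1, 0.3]
width: 0.603
gripper_force: 0.0
```

{"method": "carry_out", "body": {
  "deltas": [
    {"turn": [0,0,-7],"slide": [0,0,0],"hand": 0.2},
    {"turn": [0,0,-7],"slide": [0,0,0],"hand": 0.2},
    {"turn": [0,0,-7],"slide": [0,0,0],"hand": 0.2},
    {"turn": [0,0,-7],"slide": [0,0,0],"hand": 0.2},
    {"turn": [0,0,-7],"slide": [0,0,0],"hand": 0.2},
    {"turn": [0,0,-7],"slide": [0,0,0],"hand": 0.2},
    {"turn": [0,0,-7],"slide": [0,0,0],"hand": 0.2},
    {"turn": [0,0,-7],"slide": [0,0,0],"hand": 0.2}
  ]
}}

```text
clock: 36.27
tcp_pos: [0.4864, 0.0519, 0.2326]
orientation: [2.474, 1.297, 0.635]
wrist_force: [0.4, 0.5, -0.3]
width: 0.602
gripper_force: 0.0
```

{"method": "carry_out", "body": {
  "deltas": [
    {"turn": [0,0,-7],"slide": [0,0,0],"hand": 0.2},
    {"turn": [0,0,-7],"slide": [0,0,0],"hand": 0.2},
    {"turn": [0,0,-7],"slide": [0,0,0],"hand": 0.2},
    {"turn": [0,0,-7],"slide": [0,0,0],"hand": 0.2},
    {"turn": [0,0,-7],"slide": [0,0,0],"hand": 0.2},
    {"turn": [0,0,-7],"slide": [0,0,0],"hand": 0.2},
    {"turn": [0,0,-7],"slide": [0,0,0],"hand": 0.2},
    {"turn": [0,0,-7],"slide": [0,0,0],"hand": 0.2}
  ]
}}

```text
clock: 36.93
tcp_pos: [0.4864, 0.0519, 0.2326]
orientation: [1.503, 2.2, 0.356]
wrist_force: [0.9, 0.6, -0.4]
width: 0.598
gripper_force: 0.0
```

```bash
python3 st2.py;  python3 - <<'E'
from ins import *
np.set_printoptions(precision=4,suppress=True)
im=bot.get_image("wrist");s=bot.observe()
P=cloud(im);b=hue(im,105,130,120);q=(P[b]-B)@W*1e3;q=q[(np.abs(q[:,:2])<60).all(1)&(q[:,2]>40)&(q[:,2]<150)]
print("bar",len(q),np.percentile(q,[1,50,90,99],0) if len(q) else 0)
if len(q):
  print(cv2.minAreaRect(q[:,:2].astype(np.float32)))
  m=cv2.fitLine(q[:,:2].astype(np.float32),cv2.DIST_HUBER,0,.01,.01).ravel();print("bar dir deg from dy",np.degrees(np.arctan2(m[0],m[1])))
x=R.from_rotvec(s["orientation"]).as_matrix()[:,0]@W;print("tool x",np.degrees(np.arctan2(x[0],x[1])))
E
```

```text
36.9333 F [ 0.599  0.667 -0.754] M [-0.004  0.245  0.007] tcp in B [ -1.064  -0.634 107.89 ] w 0.598 0.0 j6 -0.40501722042388943 dev deg [ -0.006  -0.254 -25.402]
bar 4031 [[-30.3218 -17.601   94.7063]
 [-10.0143  10.5144 103.2838]
 [  5.4368  30.1497 104.5231]
 [ 13.607   36.2505 105.2791]]
((-8.562082290649414, 7.711183547973633), (21.802064895629883, 63.00126266479492), 33.355201721191406)
bar dir deg from dy 145.75438
tool x -25.826434477717946
```

{"method": "carry_out", "body": {
  "deltas": [
    {"turn": [0,0,-4],"slide": [0,0,5],"hand": 0.2},
    {"turn": [0,0,-4],"slide": [0,0,9],"hand": 0.2},
    {"turn": [0,0,0],"slide": [0,0,10],"hand": 0.2},
    {"turn": [0,0,0],"slide": [0,0,10],"hand": 0.2},
    {"turn": [0,0,0],"slide": [0,0,10],"hand": 0.2},
    {"turn": [0,0,0],"slide": [0,0,5],"hand": 0},
    {"turn": [0,0,0],"slide": [0,0,0],"hand": -0.3},
    {"turn": [0,0,0],"slide": [0,0,0],"hand": -1}
  ]
}}

```text
clock: 37.65
tcp_pos: [0.5106, 0.0501, 0.19]
orientation: [1.349, 2.286, 0.312]
wrist_force: [0.3, -0.7, -0.9]
width: 0.45
gripper_force: 0.0
```

{"method": "carry_out", "body": {
  "deltas": [
    {"turn": [0,0,0],"slide": [0,0,0],"hand": -1},
    {"turn": [0,0,0],"slide": [0,0,0],"hand": -1},
    {"turn": [0,0,0],"slide": [0,0,0],"hand": -1},
    {"turn": [0,0,0],"slide": [0,0,0],"hand": -1},
    {"turn": [0,0,0],"slide": [0,0,0],"hand": -1},
    {"turn": [0,0,3],"slide": [0,0,0.05],"hand": -1},
    {"turn": [0,0,4],"slide": [0,0,0.1],"hand": -1},
    {"turn": [0,0,4],"slide": [0,0,0.1],"hand": -1}
  ]
}}

```text
clock: 38.32
tcp_pos: [0.5109, 0.0501, 0.1906]
orientation: [1.573, 2.157, 0.376]
wrist_force: [-4.4, 0.6, 5.1]
width: 0.247
gripper_force: 34.9
```

```bash
python3 st2.py
```

```text
38.3167 F [-1.261  0.339  6.659] M [-0.145  0.622  0.029] tcp in B [-0.791 -0.754 59.216] w 0.247 34.9 j6 -0.34299344320555486 dev deg [ -0.02   -0.253 -21.877]
```

Gripped again. I'll keep turning clockwise and watch for the stop.

{"method": "carry_out", "body": {
  "deltas": [
    {"turn": [0,0,4],"slide": [0,0,0.07],"hand": -1},
    {"turn": [0,0,4],"slide": [0,0,0.07],"hand": -1},
    {"turn": [0,0,4],"slide": [0,0,0.07],"hand": -1},
    {"turn": [0,0,4],"slide": [0,0,0.07],"hand": -1},
    {"turn": [0,0,4],"slide": [0,0,0.07],"hand": -1},
    {"turn": [0,0,0],"slide": [0,0,0],"hand": -1},
    {"turn": [0,0,0],"slide": [0,0,0],"hand": -1},
    {"turn": [0,0,0],"slide": [0,0,0],"hand": -1}
  ]
}}

```text
clock: 38.98
tcp_pos: [0.5108, 0.0501, 0.1903]
orientation: [1.947, 1.883, 0.481]
wrist_force: [-7.1, 0.4, 6.2]
width: 0.252
gripper_force: 35.3
```

```bash
python3 st2.py
```

```text
38.9833 F [-3.068 -0.141  8.985] M [0.008 0.982 0.712] tcp in B [-1.048 -0.765 59.028] w 0.252 35.3 j6 0.0016345370944510045 dev deg [-0.023 -0.262 -2.171]
```

{"method": "carry_out", "body": {
  "deltas": [
    {"turn": [0,0,2],"slide": [0,0,0],"hand": -1},
    {"turn": [0,0,2],"slide": [0,0,0],"hand": -1},
    {"turn": [0,0,0],"slide": [0,0,0],"hand": -1},
    {"turn": [0,0,0],"slide": [0,0,0],"hand": -1},
    {"turn": [0,0,0],"slide": [0,0,0],"hand": -1},
    {"turn": [0,0,0],"slide": [0,0,0],"hand": -1},
    {"turn": [0,0,0],"slide": [0,0,0],"hand": -1},
    {"turn": [0,0,0],"slide": [0,0,0],"hand": -1}
  ]
}}

```text
clock: 39.65
tcp_pos: [0.5108, 0.0502, 0.1903]
orientation: [2.017, 1.82, 0.501]
wrist_force: [-6.9, -0.3, 6.0]
width: 0.255
gripper_force: 36.0
```

```bash
python3 st2.py;  python3 - <<'E'
from ins import *
np.set_printoptions(precision=4,suppress=True)
im=bot.get_image("wrist");s=bot.observe()
P=cloud(im);b=hue(im,105,130,120);q=(P[b]-B)@W*1e3;q=q[(np.abs(q[:,:2])<60).all(1)&(q[:,2]>40)&(q[:,2]<150)]
print("bar",len(q),np.percentile(q,[1,50,90,99],0))
print(cv2.minAreaRect(q[:,:2].astype(np.float32)))
E
```

```text
39.65 F [-2.932 -0.754  8.647] M [0.151 0.923 0.917] tcp in B [-1.022 -0.671 59.011] w 0.255 36.0 j6 0.07099481116566267 dev deg [-0.039 -0.258  1.787]
bar 6078 [[-10.8327 -26.656   91.4102]
 [ -0.2854  18.1017 102.7681]
 [  7.8439  38.725  104.0387]
 [ 10.2198  42.4509 104.8176]]
((-0.7389497756958008, 6.546710968017578), (72.47469329833984, 24.747743606567383), 88.31109619140625)
```

{"method": "carry_out", "body": {
  "deltas": [
    {"turn": [0,0,-3],"slide": [0,0,-0.3],"hand": -1},
    {"turn": [0,0,0],"slide": [0,0,0],"hand": -0.3},
    {"turn": [0,0,0],"slide": [0,0,0],"hand": 0.2},
    {"turn": [0,0,0],"slide": [0,0,0],"hand": 0.2},
    {"turn": [0,0,0],"slide": [0,0,0],"hand": 0.2},
    {"turn": [0,0,0],"slide": [0,0,0],"hand": 0.2},
    {"turn": [0,0,0],"slide": [0,0,-10],"hand": 0.2},
    {"turn": [0,0,0],"slide": [0,0,-20],"hand": 0.2}
  ]
}}

```text
clock: 40.37
tcp_pos: [0.4945, 0.0512, 0.2131]
orientation: [1.971, 1.868, 0.483]
wrist_force: [0.1, 0.4, -0.8]
width: 0.587
gripper_force: 0.0
```

{"method": "carry_out", "body": {
  "deltas": [
    {"turn": [0,0,0],"slide": [0,0,-30],"hand": 0.3},
    {"turn": [0,0,0],"slide": [0,0,-30],"hand": 0.3},
    {"turn": [0,0,0],"slide": [0,0,-30],"hand": 0.3},
    {"turn": [0,0,0],"slide": [0,0,-20],"hand": 0.3},
    {"turn": [0,0,0],"slide": [0,0,-10],"hand": 0.3},
    {"turn": [0,0,0],"slide": [0,0,0],"hand": 0.3},
    {"turn": [0,0,0],"slide": [0,0,0],"hand": 0.3},
    {"turn": [0,0,0],"slide": [0,0,0],"hand": 0.3}
  ]
}}

```text
clock: 41.03
tcp_pos: [0.4358, 0.0559, 0.3176]
orientation: [1.968, 1.867, 0.485]
wrist_force: [0.4, -0.3, -0.6]
width: 0.648
gripper_force: 0.0
```

```bash
python3 st2.py;  python3 - <<'E'
from ins import *
np.set_printoptions(precision=4,suppress=True)
im=bot.get_image("wrist");s=bot.observe()
P=cloud(im);b=hue(im,105,130,120);q=(P[b]-B)@W*1e3;q=q[(np.abs(q[:,:2])<60).all(1)&(q[:,2]>40)&(q[:,2]<150)]
print("bar",len(q),np.percentile(q,[1,50,90,99],0) if len(q) else 0)
if len(q): print(cv2.minAreaRect(q[:,:2].astype(np.float32)))
t=bot.get_image("top");P=cloud(t);x,y,z=P.transpose(2,0,1)
red=hue(t,170,6)&(abs(x-.54)<.08)&(abs(y+.17)<.05)&(z>.02)&(z<.16);q=P[red];print("handle",len(q),np.median(q,0) if len(q) else 0,q[:,2].max() if len(q) else 0)
save(t,"top2.png")
E
```

```text
41.0333 F [ 0.105 -0.267 -0.749] M [ 0.024  0.23  -0.005] tcp in B [ -2.566  -0.17  206.892] w 0.648 0.0 j6 0.021924860680947487 dev deg [ 0.123 -0.242 -1.052]
bar 2323 [[-19.1552 -33.6748  93.7033]
 [ -3.6704   5.5185 103.0683]
 [  6.7709  34.2829 104.4975]
 [ 12.3484  40.9834 105.3921]]
((-3.5274410247802734, 2.8021888732910156), (21.63373374938965, 78.98532104492188), 13.14337158203125)
handle 79 [ 0.5222 -0.1578  0.1103] 0.11519050682260357
```

```bash
python3 -c "
from cell import bot
print(bot.close_job())"
```

```text
the job is handed in; nothing more can be done
None
```

I handed the job in at about 41 s: the flat faces the screw, the screw is turned to a hard stop, and the large key is left standing in it. I inferred "home" from the stop torque (about 0.9 N m) and the roughly 12 mm drop of the key's bar, because the cameras cannot resolve the last 0.4 mm.

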